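Make up an engine-assembly kit tray

TASK

Make up the kit for one engine in the steel tray: set the sealed ball bearing inside the low round wall, the two-step gear over the single post with its larger step down, the shift drum upright between the four pins and the piston pin upright in the tube, each seated flat on its nest. Set the parts down, do not drop or throw them in. The plain spacer ring and the single gear look alike but are not in this kit: leave them lying where they are on the bench.

Things in the scene. Friction and masses are not known exactly. Their poses are not given: they have to be found in the camera images.
- bearing: Belongs to the kit. Sealed ball bearing lying flat: steel outer and inner race with a flat black rubber seal between them; outer diameter 52 mm, bore 25 mm, 15 mm thick, about 130 g. Origin: centre of the underside, z is its axis (up).
- cluster_gear: Belongs to the kit. Two-step gear of steel lying flat, the larger step below: lower toothed step 56 mm across and 13 mm thick, upper toothed step 40 mm across and 13 mm thick on top of it (26 mm in all), a 26 mm plain bore right through, about 260 g. It can be gripped by the upper step. Origin: centre of the underside, z is its axis (up).
- shift_drum: Belongs to the kit. Gear-shift drum standing upright: bright metal cylinder 44 mm in diameter and 66 mm tall with three dark zigzag cam tracks round it, on top a five-lobed star wheel 37 mm across and 10 mm thick with a bolt head (80 mm in all), about 300 g. Origin: centre of the underside, z is its axis (up).
- piston_pin: Belongs to the kit. Piston pin standing upright: plain steel tube 22 mm in outer diameter, 13 mm bore, 60 mm tall, about 110 g. Origin: centre of the underside, z is its axis (up).
- spacer_ring: Look-alike of the bearing, not part of this kit: plain steel ring lying flat, one piece with a wide open hole and no seal; outer diameter 52 mm, hole 36 mm, 15 mm thick. Origin: centre of the underside, z up.
- single_gear: Look-alike of the two-step gear, not part of this kit: plain flat steel gear with one row of teeth only, 56 mm across, 13 mm thick, with a wider bore of 33 mm. Origin: centre of the underside, z up.
- nest_ring: Nest for the ball bearing. White plastic pad 90 mm square, flat top 8 mm above its underside (11 mm above the bench), fixed in the tray. Origin: centre of its underside, z up, x and y along its sides. On it, in black: a low round wall, 66 mm inside and 78 mm outside diameter, 5 mm high; the bearing lies flat on the pad inside it.
- nest_post: Nest for the two-step gear. White plastic pad 90 mm square, flat top 8 mm above its underside (11 mm above the bench), fixed in the tray. Origin: centre of its underside, z up, x and y along its sides. On it, in black: one upright post at the centre, 14 mm thick at its foot, tapering to 8 mm at its tip 22 mm above the pad's top; the gear goes over it, larger step down, flat on the pad.
- nest_pins: Nest for the shift drum. White plastic pad 90 mm square, flat top 8 mm above its underside (11 mm above the bench), fixed in the tray. Origin: centre of its underside, z up, x and y along its sides. On it, in black: four upright pins 8 mm thick, 24 mm high above the pad's top, at the corners of a 45 mm square about the centre; the drum stands between them with 6 mm to spare all round.
- nest_tube: Nest for the piston pin. White plastic pad 90 mm square, flat top 8 mm above its underside (11 mm above the bench), fixed in the tray. Origin: centre of its underside, z up, x and y along its sides. On it, in black: one upright tube, 34 mm inside and 42 mm outside diameter, 16 mm high above the pad's top. Nests fill the tray two by two, 94 mm apart; rim 12 mm, end handles 41 mm above the bench.

How it is judged:
At the end, for the whole second after the job is handed in: Each of the four kit parts within 10 mm of the centre of its own nest, its underside on the pad's top (within about 3 mm), upright within 0.12 rad, at rest and released; spacer ring and single gear upright and within 30 mm of where they started (horizontal distance between bearing and nest_ring below 0.01 m and z of bearing in the frame of nest_ring between 0.005 and 0.0105 m and angle between each of bearing, cluster_gear, shift_drum, piston_pin, spacer_ring, single_gear's own z axis and vertical below 0.12 rad and linear speed of each of bearing, cluster_gear, shift_drum, piston_pin below 0.02 m/s and angular speed of each of bearing, cluster_gear, shift_drum, piston_pin below 0.2 rad/s and contact force between each of bearing, cluster_gear, shift_drum, piston_pin and the fingers below 0.05 N and horizontal distance between cluster_gear and nest_post below 0.01 m and z of cluster_gear in the frame of nest_post between 0.005 and 0.0105 m and horizontal distance between shift_drum and nest_pins below 0.01 m and z of shift_drum in the frame of nest_pins between 0.005 and 0.0105 m and horizontal distance between piston_pin and nest_tube below 0.01 m and z of piston_pin in the frame of nest_tube between 0.005 and 0.0105 m and distance of each of spacer_ring, single_gear from where it was at the start of the episode below 0.03 m); the robot touches nothing.
It fails at once if the bearing is dropped or thrown into its nest (it moves faster than 0.6 m/s within 35 mm above its seat) (linear speed of bearing above 0.6 m/s and horizontal distance between bearing and nest_ring below 0.03 m and z of bearing in the frame of nest_ring below 0.043 m).
It fails at once if the cluster gear is dropped or thrown into its nest (it moves faster than 0.6 m/s within 35 mm above its seat) (linear speed of cluster_gear above 0.6 m/s and horizontal distance between cluster_gear and nest_post below 0.03 m and z of cluster_gear in the frame of nest_post below 0.043 m).
It fails at once if the shift drum is dropped or thrown into its nest (it moves faster than 0.6 m/s within 35 mm above its seat) (linear speed of shift_drum above 0.6 m/s and horizontal distance between shift_drum and nest_pins below 0.03 m and z of shift_drum in the frame of nest_pins below 0.043 m).
It fails at once if the piston pin is dropped or thrown into its nest (it moves faster than 0.6 m/s within 35 mm above its seat) (linear speed of piston_pin above 0.6 m/s and horizontal distance between piston_pin and nest_tube below 0.03 m and z of piston_pin in the frame of nest_tube below 0.043 m).
It also fails if it takes over 112 s, if anything falls off the work surface, if the arm or the gripper's body presses on something with over 40 N, if the wrist force passes 120 N, or if a joint passes its speed limit or range.

ROBOT

A 6-joint arm with a two-finger parallel gripper is mounted at the origin on the work surface. World frame = base frame: x ahead of the robot, y to its left, z up, the work surface at z = 0. Lengths are in m, angles in rad, forces in N, time in s.
With the tool pointing down it reaches from about 0.375 to 0.925 m from the base axis. Payload 5.7 kg.
Tool frame: the origin (TCP) lies at the very end of the fingers, on their centre line; the grasp point (between the pads) lies 19 mm behind it; z points along the fingers, y is the line along which they close (so a half turn about z gives the same grasp; the last joint's range is limited). The gripper opens to 85 mm and grips with 20 to 120 N. Pads are 22 mm wide; open, the fingers measure 114 mm over their backs; the gripper's body (76 mm by 85 mm) begins 54 mm behind the grasp point. The pads swing forward as they close: fully open they stand 13 mm farther back than shut.
Start: joints at [1.222, 0.359, 1.51, -0, 1.272, -0.115], TCP at [0.139, 0.584, 0.231] pointing down, gripper open.
Joint ranges: [-2.97, 2.97], [-1.01, 2.36], [0.21, 2.38], [-0.96, 4.11], [0.2, 2.71], [-2.98, 2.98]. Speed limits (rad/s): [2.39, 2.39, 3.14, 3.14, 3.14, 3.14].

INTERFACE

Orientations are given as a unit quaternion [x, y, z, w].
In Python, from rig import state, read_camera, camera_params, hand_in, regions_of, pinpoint gives the robot as it stands.
- The arm moves only by the tool step_arm, never from a script. Its argument "rows" is a list of rows, each a list of 3 entries, a list of its own where there are three numbers: the turn, a rotation vector about the tool's x, y, z in units of 5 degrees (1.0 is 5 degrees), then the shift along the tool's x, y, z in units of 40 mm (1.0 is 40 mm), then the finger opening in mm, from 0 to 85.4. A call has 1 to 5 rows; each row is the pose to reach, as a shift and turn from the pose commanded when the call began, along the tool's axes at that moment; what a row does not reach only later rows make up. A row lasts 1/12 s, in which the tool goes at most 41.7 mm and 7.16 degrees, less where a joint would pass 70% of its speed; a pose out of reach is approached as far as the arm can. A call with a gripper value outside its range is refused whole. The fingers move at their own pace and stop on an object; "grip_force" is the grip in N (left out, the last holds). Time passes only in rows, so rows that repeat a pose let the fingers close. It gives the time, the measured TCP pose, the force, the opening and the grip force at its end, in the units of the state.
- state(): the state, without advancing time (a new reading comes with each control period).
- read_camera(name): name is "scene" or "top" or "wrist"; returns (picture, depth): 400x640x3 uint8, blue, green, red; 400x640 float32, m along the optical axis (not along the pixel's ray), 0 where there is no reading.
- camera_params(name): a dict with "fx", "fy", "cx", "cy" (pixels), "xyz" and "attitude" of the camera in the world. Camera axes: x right, y down, z forward; pixel columns grow to the right and rows downward; lengths in m; the calibration is good to about 2 mm. A picture is of the moment at which its call begins: read the wrist's pose just before it. camera_params takes no time and is no camera call; for the wrist camera it gives the pose at the moment of the call.
- hand_in(): hands the job in; it is judged then, once.
Trained networks look in the newest picture that a camera, given by its name, has taken for a name from the list of things; names that differ only in an ending like _2 or _b are one class to them, and where a whole thing is asked for, a point or a joint stands for the part that bears it (a point fixed in the world has none). Each returns a list of dicts, best first, with "conf" (0 to 1); they miss things now and then, are a little off and sometimes report something else, mostly with a low value. They report only what shows in the picture. A call takes as long as a camera call.
- regions_of(camera, target): "mask" (400x640 bool, what is visible of it).
- pinpoint(camera, target): "location" ([x, y, z] in m, in world coordinates, good to about 4 mm: a listed point, or the origin of a listed thing).
The state is a dict: "t": time; "joints": joint angles; "qvel": joint speeds; "joint_torque": joint torques, N m; "position": TCP position; "eef_rot": TCP orientation; "contact_force": force on the tool from outside, world axes, zero at the start; "torque": the same for the moment, N m; "gripper_width": finger opening in m; "grip_force": force on a finger pad.
Only numpy, scipy, OpenCV 4.12 (cv2) and the standard library are available. Lean on these libraries where they do the work, as an engineer would, in place of code of your own. Each camera call takes 0.05 s, during which the arm holds its last target. There are 200 camera calls.

## Working session

There is one attempt and no reset: what is moved stays moved. The work goes in short steps, Python scripts to look and compute and a tool call to move; the robot and the scene stay as the last step left them, time stands still between calls to the robot, and variables do not carry over. Pictures are saved under pics/ and viewed, at most 14 in all, crops included, and the job is handed in when it is done.

Besides the shell and the picture viewer there is one more tool, called after "Call:" in YAML: its name, and indented under it one key for each argument. step_arm: Moves the arm, as the interface text tells. Its arguments: {"type":"object","properties":{"rows":{"type":"array","items":{"type":"array"}},"grip_force":{"type":"number"}},"required":["rows"]}

```bash
mkdir -p pics; cat > look.py <<'E'
from rig import *
import numpy as np, cv2
s=state(); print(s['t'],s['position'],s['eef_rot'],s['gripper_width'],s['contact_force'])
for c in ['top','scene']:
    im,d=read_camera(c); cv2.imwrite(f'pics/{c}0.png',im)
for n in ['bearing','cluster_gear','shift_drum','piston_pin','spacer_ring','single_gear','nest_ring','nest_post','nest_pins','nest_tube']:
    for c in ['top','scene']:
        print(n,c,[(round(r['conf'],2),np.round(r['location'],4).tolist()) for r in pinpoint(c,n)[:3]])
print(camera_params('top'))
E
python3 look.py
```

```text
0.0 [0.13877676 0.58300881 0.23041808] [ 1.16629651e-01  9.93175010e-01 -9.37230188e-04 -2.14006880e-04] 0.08503433355923133 [-0.1652568   0.21376326  0.12010261]
bearing top [(0.56, [0.6895, -0.1162, 0.0022])]
bearing scene [(0.64, [0.6922, -0.1151, -0.0033]), (0.46, [0.5022, 0.3618, 0.0038]), (0.34, [0.4489, -0.2344, -0.0052])]
cluster_gear top [(0.48, [0.5664, -0.1229, -0.0015])]
cluster_gear scene [(0.66, [0.5679, -0.1236, -0.0001])]
shift_drum top [(0.63, [0.5902, 0.0255, 0.0052])]
shift_drum scene [(0.79, [0.59, 0.0227, 0.001])]
piston_pin top [(0.61, [0.5107, -0.3653, 0.0032]), (0.49, [0.582, 0.2499, 0.0031])]
piston_pin scene [(0.54, [0.5114, -0.3624, 0.0019])]
spacer_ring top [(0.47, [0.4467, -0.2326, 0.0005])]
spacer_ring scene [(0.69, [0.4515, -0.2308, -0.0005])]
single_gear top [(0.74, [0.4567, -0.0026, -0.0018])]
single_gear scene [(0.58, [0.457, -0.0043, -0.0004])]
nest_ring top [(0.62, [0.5949, 0.3447, 0.0034])]
nest_ring scene [(0.64, [0.4928, 0.2703, 0.0037]), (0.58, [0.5946, 0.3456, 0.003]), (0.15, [0.6907, -0.119, -0.0017])]
nest_post top [(0.91, [0.5821, 0.2508, 0.0041]), (0.22, [0.6887, -0.1149, 0.0001])]
nest_post scene [(0.57, [0.58, 0.2486, 0.0063])]
nest_pins top [(0.83, [0.5064, 0.3611, 0.0064])]
nest_pins scene [(0.81, [0.501, 0.3624, 0.0036])]
nest_tube top [(0.88, [0.4843, 0.2675, 0.0054])]
nest_tube scene [(0.69, [0.4913, 0.2693, 0.0025])]
{'fx': 518.5563255111517, 'fy': 518.5563255111517, 'cx': 315.0397531026443, 'cy': 195.23769836652335, 'xyz': array([0.37169663, 0.00924255, 1.40563125]), 'attitude': array([ 0.71046853, -0.69967603,  0.05297845, -0.05367679])}
```

View pics/top0.png

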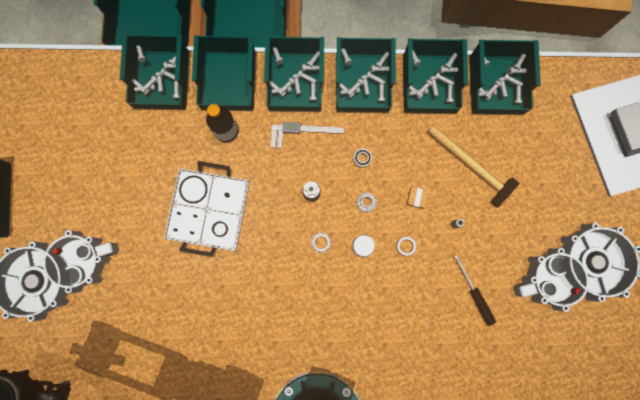

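View pics/scene0.png

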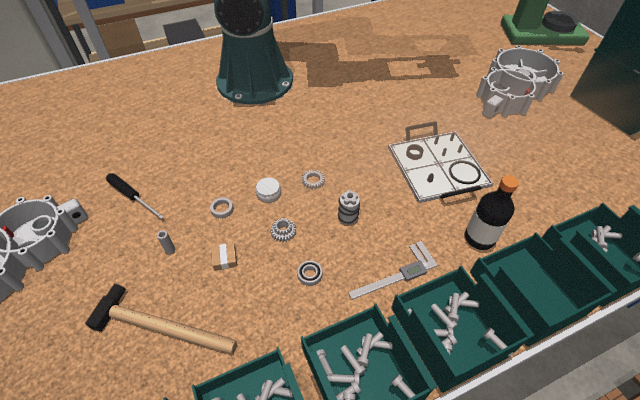

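Top view: bearing (362,157), cluster gear (367,202), drum (311,190), pin (458,223), spacer (406,246), single gear (321,242), tray nests ring (193,189), post (227,195), pins (186,221), tube (220,229). Bottle at (222,122). The networks agree with this.

```bash
cat > meas.py <<'E'
from rig import *
import numpy as np, cv2
from scipy.spatial.transform import Rotation as R
def cloud(c,d,p=None):
    p=p or camera_params(c); v,u=np.mgrid[:400,:640]
    P=np.dstack([(u-p['cx'])/p['fx']*d,(v-p['cy'])/p['fy']*d,d])
    return P@R.from_quat(p['attitude']).as_matrix().T+p['xyz']
def tops(c,n,d,zr):
    P=cloud(c,d); out=[]
    for r in regions_of(c,n)[:2]:
        q=P[r['mask']&(d>0)]; q=q[(q[:,2]>zr[0])&(q[:,2]<zr[1])]
        if len(q)<8: continue
        (x,y),rad=cv2.minEnclosingCircle(q[:,:2].astype(np.float32))
        out.append((round(r['conf'],2),round(x,4),round(y,4),round(rad,4),q[:,:2].mean(0).round(4).tolist(),len(q),round(np.median(q[:,2]),4)))
    return out
E
cat > m1.py <<'E'
from meas import *
ref=None
for c in ['top','scene']:
    im,d=read_camera(c); P=cloud(c,d)
    for n,z in [('bearing',(.01,.022)),('cluster_gear',(.02,.034)),('shift_drum',(.055,.1)),('piston_pin',(.05,.07)),('nest_ring',(.006,.025)),('nest_post',(.006,.025)),('nest_pins',(.006,.025)),('nest_tube',(.006,.025))]:
        print(c,n,tops(c,n,d,z))
    if c=='top':
        q=P[95:145,200:245].reshape(-1,3); q=q[q[:,2]>.06]; print('bottle',q.min(0),q.max(0))
        print('bench',np.median(P[260:300,250:450,2]), 'block',P[197,412:424,2].max())
E
python3 m1.py
python3 - <<'E'
import numpy as np
from scipy.spatial.transform import Rotation
A=np.array([[.5949,.3447],[.5946,.3456],[.5821,.2508],[.58,.2486],[.5064,.3611],[.501,.3624],[.4843,.2675],[.4913,.2693]])
A=A.reshape(4,2,2).mean(1); c=A.mean(0)
B=.047*np.array([[1,1],[1,-1],[-1,1],[-1,-1]])
z=((A-c)@[1,1j]*np.conj(B@[1,1j])).sum(); th=np.angle(z); w=np.exp(1j*th)*(B@[1,1j])
print(np.degrees(th)); print(np.c_[w.real,w.imag]+c); print(A)
E
```

```text
top bearing [(0.64, 0.6895, -0.1176, 0.0261, [0.6898, -0.1175], 211, np.float64(0.0157))]
top cluster_gear [(0.72, 0.5675, -0.128, 0.0201, [0.5674, -0.1284], 78, np.float64(0.0255)), (0.24, 0.4506, -0.2321, 0.0225, [0.4503, -0.2305], 9, np.float64(0.0205))]
top shift_drum [(0.79, 0.589, 0.0214, 0.0228, [0.588, 0.0214], 239, np.float64(0.0719))]
top piston_pin [(0.62, 0.5108, -0.3675, 0.0118, [0.5103, -0.3666], 47, np.float64(0.0594))]
top nest_ring [(0.57, 0.5948, 0.3421, 0.0606, [0.5949, 0.3426], 1029, np.float64(0.0122))]
top nest_post [(0.61, 0.5785, 0.2519, 0.0626, [0.5799, 0.2504], 1045, np.float64(0.0117)), (0.51, 0.5768, 0.0285, 0.0176, [0.5726, 0.0311], 8, np.float64(0.0182))]
top nest_pins [(0.56, 0.5017, 0.3565, 0.0603, [0.5019, 0.3576], 1008, np.float64(0.0118))]
top nest_tube [(0.6, 0.4864, 0.2643, 0.06, [0.4864, 0.2649], 1003, np.float64(0.0119))]
bottle [0.37169663 0.00924255 0.06013249] [0.7928849  0.29504306 1.40563125]
bench 0.0005179761358614643 block 0.025049119763855154
scene bearing [(0.97, 0.6902, -0.1135, 0.0266, [0.6918, -0.1144], 354, np.float64(0.0149))]
sce
[... 214 characters left out ...]
16, -0.3628, 0.0115, [0.5123, -0.363], 85, np.float64(0.0583))]
scene nest_ring [(0.76, 0.5939, 0.3439, 0.0598, [0.5966, 0.3433], 999, np.float64(0.0123)), (0.27, 0.6897, -0.1139, 0.027, [0.6917, -0.1149], 409, np.float64(0.0146))]
scene nest_post [(0.91, 0.579, 0.2502, 0.0615, [0.5815, 0.2509], 975, np.float64(0.0118))]
scene nest_pins [(0.85, 0.5025, 0.3604, 0.061, [0.506, 0.3574], 788, np.float64(0.012))]
scene nest_tube [(0.94, 0.4866, 0.2665, 0.0601, [0.4919, 0.2644], 784, np.float64(0.0122))]
-9.867751172048317
[[0.59618429 0.34450007]
 [0.58007507 0.25189071]
 [0.50357493 0.36060929]
 [0.48746571 0.26799993]]
[[0.59475 0.34515]
 [0.58105 0.2497 ]
 [0.5037  0.36175]
 [0.4878  0.2684 ]]
```

Call:
step_arm:
  rows:
    - [[0,0,-0.6],[-0.76,-0.59,0],85]
    - [[0,0,-1.2],[-1.52,-1.18,0],85]
    - [[0,0,-1.8],[-2.28,-1.77,0],85]
    - [[0,0,-2.4],[-3.04,-2.36,0],85]
    - [[0,0,-2.68],[-3.8,-2.95,0],85]
  grip_force: 40

```text
t: 2.42
position: [0.2602, 0.4323, 0.2314]
eef_rot: [-0.002, 1.0, 0.0, 0.0]
contact_force: [1.2, -0.3, -0.4]
gripper_width: 0.0847
grip_force: 0.0
```

Call:
step_arm:
  rows:
    - [[0,0,0],[-0.64,-0.8,0],85]
    - [[0,0,0],[-1.28,-1.6,0],85]
    - [[0,0,0],[-1.92,-2.4,0],85]
    - [[0,0,0],[-2.56,-3.2,0],85]
    - [[0,0,0],[-3.2,-4,0],85]

```text
t: 2.83
position: [0.3885, 0.272, 0.2316]
eef_rot: [-0.0, 1.0, 0.0, 0.0]
contact_force: [0.4, 0.8, -0.1]
gripper_width: 0.0849
grip_force: 0.0
```

Call:
step_arm:
  rows:
    - [[0,0,0],[-0.64,-0.8,0],85]
    - [[0,0,0],[-1.28,-1.6,0],85]
    - [[0,0,0],[-1.92,-2.4,0],85]
    - [[0,0,0],[-2.56,-3.2,0],85]
    - [[0,0,0],[-3.2,-4,0],85]

```text
t: 3.25
position: [0.5166, 0.1118, 0.2315]
eef_rot: [0.0, 1.0, 0.0, 0.0]
contact_force: [0.4, 0.6, -0.6]
gripper_width: 0.0849
grip_force: 0.0
```

Call:
step_arm:
  rows:
    - [[0,0,0],[-0.62,-0.8,0],85]
    - [[0,0,0],[-1.24,-1.6,0],85]
    - [[0,0,0],[-1.86,-2.4,0],85]
    - [[0,0,0],[-2.48,-3.2,0],85]
    - [[0,0,0],[-3.1,-4,0],85]

```text
t: 3.67
position: [0.6405, -0.0482, 0.2313]
eef_rot: [0.0, 1.0, 0.0, 0.0]
contact_force: [1.5, 1.4, 0.6]
gripper_width: 0.0849
grip_force: 0.0
```

Call:
step_arm:
  rows:
    - [[0,0,0],[-0.6,-0.8,0.2],85]
    - [[0,0,0],[-1.23,-1.7,0.8],85]
    - [[0,0,0],[-1.23,-1.7,1.5],85]
    - [[0,0,0],[-1.23,-1.7,1.5],85]

```text
t: 4.0
position: [0.6868, -0.1167, 0.1648]
eef_rot: [0.002, 1.0, 0.001, -0.004]
contact_force: [-1.7, 0.9, -1.1]
gripper_width: 0.085
grip_force: 0.0
```

```bash
cat > wr.py <<'E'
from meas import *
import sys
s=state(); print(s['position'].round(4)); p=camera_params('wrist')
im,d=read_camera('wrist'); cv2.imwrite(f'pics/w_{sys.argv[1]}.png',im)
print(p['xyz'])
a=sys.argv[2:]
for n,lo,hi in zip(a[::3],a[1::3],a[2::3]):
    print(n,tops('wrist',n,d,(float(lo),float(hi))),[(round(r['conf'],2),np.round(r['location'],4).tolist()) for r in pinpoint('wrist',n)[:2]])
E
python3 wr.py bearing bearing 0.01 0.022
```

```text
[ 0.6868 -0.1167  0.1648]
[ 0.60943199 -0.11827863  0.30981504]
bearing [(0.57, 0.6902, -0.1148, 0.026, [0.6893, -0.115], 2162, np.float64(0.0186))] [(0.72, [0.6903, -0.1134, -0.0016])]
```

View pics/w_bearing.png

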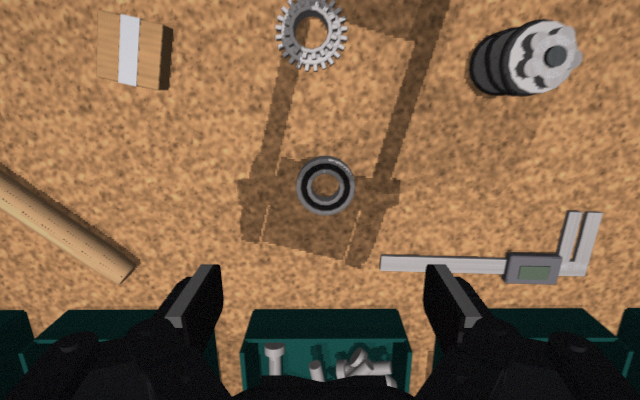

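The wrist view shows the bearing with its black seal at (326,185), midway between the fingers; caliper and hammer are clear.

Call:
step_arm:
  rows:
    - [[0,0,0],[0,0.04,0.8],85]
    - [[0,0,0],[0,0.04,1.7],85]
    - [[0,0,0],[0,0.04,2.6],85]
    - [[0,0,0],[0,0.04,3.4],85]
    - [[0,0,0],[0,0.04,3.4],85]

```text
t: 4.57
position: [0.6847, -0.1104, 0.0311]
eef_rot: [-0.001, 1.0, 0.001, -0.004]
contact_force: [-1.5, 1.0, -0.9]
gripper_width: 0.085
grip_force: 0.0
```

```bash
python3 wr.py b2 bearing 0.01 0.022; python3 -c "
from rig import state
s=state();print(s['position'],s['eef_rot'],s['joints'],s['qvel'])"
```

```text
[ 0.6847 -0.1104  0.0311]
[ 0.60737027 -0.11242005  0.17606977]
bearing [(0.6, 0.6928, -0.117, 0.0262, [0.6906, -0.1172], 6448, np.float64(0.0192)), (0.34, 0.5944, 0.018, 0.0235, [0.5958, 0.0049], 2522, np.float64(0.0156))] [(0.81, [0.6928, -0.1137, -0.0009])]
[ 0.69045337 -0.1123488   0.03816638] [-5.48871679e-04  9.99998389e-01 -4.51350095e-04  1.64860518e-03] [-2.59945467e-01  6.89727777e-01  1.44649646e+00 -2.73248841e-05
  1.00194995e+00 -1.83182486e+00] [-0.00645775 -0.02212568 -0.02281463 -0.00337197 -0.00746939  0.0009417 ]
```

```bash
cat > st.py <<'E'
from rig import *
import numpy as np
L=[];N=int(__import__('sys').argv[1]) if len(__import__('sys').argv)>1 else 4
for i in range(N):
    s=state(); L.append(np.r_[s['t'],s['position'],s['eef_rot'],s['contact_force'],s['gripper_width'],s['grip_force']]); read_camera('wrist')
L=np.array(L); print(L[:,:4].round(4)); print(L.mean(0).round(4))
E
python3 st.py 4
```

```text
[[ 4.7167  0.6905 -0.1123  0.0382]
 [ 4.7667  0.6912 -0.1127  0.0389]
 [ 4.8167  0.6914 -0.1129  0.0391]
 [ 4.8667  0.6912 -0.1131  0.0389]]
[ 4.7917e+00  6.9110e-01 -1.1280e-01  3.8800e-02 -4.0000e-04  1.0000e+00
 -7.0000e-04  2.4000e-03 -1.9600e-02 -1.9110e-01  7.3430e-01  8.5000e-02
  0.0000e+00]
```

Call:
step_arm:
  rows:
    - [[0,0,0],[0,-0.06,0.3],85]
    - [[0,0,0],[0,-0.06,0.6],85]
    - [[0,0,0],[0,-0.06,0.83],85]
    - [[0,0,0],[0,-0.06,0.83],85]
    - [[0,0,0],[0,-0.06,0.83],80]

```text
t: 5.33
position: [0.6874, -0.1149, 0.0003]
eef_rot: [0.0, 1.0, 0.0, -0.002]
contact_force: [-0.5, 0.3, 0.4]
gripper_width: 0.0798
grip_force: 0.0
```

```bash
python3 st.py 3
```

```text
[[ 5.3333e+00  6.8740e-01 -1.1490e-01  3.0000e-04]
 [ 5.3833e+00  6.8820e-01 -1.1500e-01  1.2000e-03]
 [ 5.4333e+00  6.8870e-01 -1.1520e-01  1.7000e-03]]
[ 5.3833e+00  6.8810e-01 -1.1500e-01  1.1000e-03  0.0000e+00  1.0000e+00
  2.0000e-04 -9.0000e-04  1.4790e-01  3.1610e-01  4.9830e-01  7.9900e-02
  0.0000e+00]
```

Call:
step_arm:
  rows:
    - [[0,0,0],[0,0,-0.03],60]
    - [[0,0,0],[-0.03,0,-0.03],45]
    - [[0,0,0],[-0.03,0,-0.03],45]
    - [[0,0,0],[-0.03,0,-0.03],45]
    - [[0,0,0],[-0.03,0,-0.03],45]

```text
t: 5.9
position: [0.6907, -0.1152, 0.0044]
eef_rot: [-0.0, 1.0, -0.0, 0.001]
contact_force: [-0.9, 0.0, 6.1]
gripper_width: 0.0499
grip_force: 41.1
```

Call:
step_arm:
  rows:
    - [[0,0,0],[0,0,0],45]
    - [[0,0,0],[0,0,0],45]
    - [[0,0,0],[0,0,0],45]
    - [[0,0,0],[0,0,0],45]
    - [[0,0,0],[0,0,0],45]

```text
t: 6.32
position: [0.6908, -0.1152, 0.0044]
eef_rot: [-0.0, 1.0, -0.0, 0.001]
contact_force: [-0.5, -0.8, 7.0]
gripper_width: 0.0499
grip_force: 41.1
```

Call:
step_arm:
  rows:
    - [[0,0,0],[0,0,-0.3],45]
    - [[0,0,0],[0,0,-1],45]
    - [[0,0,0],[0,0,-2],45]
    - [[0,0,0],[0,0,-3],45]
    - [[0,0,0],[0,0,-3.8],45]

```text
t: 6.73
position: [0.6903, -0.1152, 0.1586]
eef_rot: [-0.0, 1.0, -0.0, 0.001]
contact_force: [0.6, -0.3, -0.0]
gripper_width: 0.0496
grip_force: 41.9
```

```bash
python3 st.py 4;python3 wr.py blift bearing 0.1 0.3
```

```text
[[ 6.7333  0.6903 -0.1152  0.1586]
 [ 6.7833  0.6942 -0.1162  0.1659]
 [ 6.8333  0.6943 -0.1163  0.1632]
 [ 6.8833  0.6924 -0.1158  0.1598]]
[ 6.80830e+00  6.92800e-01 -1.15900e-01  1.61900e-01 -1.00000e-04
  1.00000e+00 -1.20000e-03  4.10000e-03  8.77300e-01 -1.32200e-01
  2.66000e-01  4.97000e-02  4.20189e+01]
[ 0.6904 -0.1153  0.157 ]
[ 0.61160301 -0.11680501  0.30114439]
bearing [(0.92, 0.6894, -0.1169, 0.0264, [0.6868, -0.1167], 9583, np.float64(0.1666))] [(0.67, [0.6907, -0.1126, 0.15])]
```

View pics/w_blift.png

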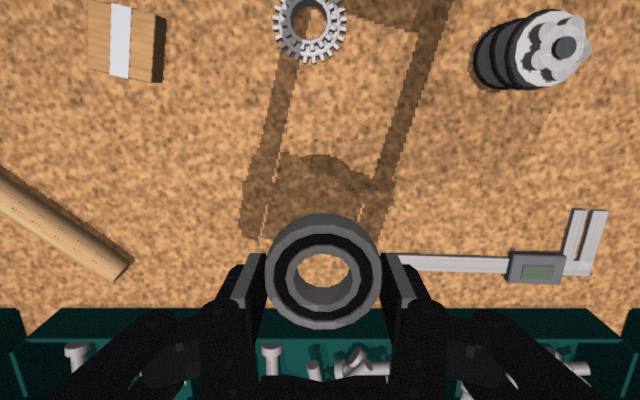

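The bearing is held flat at (322,270), well centred between the pads. Now over to the ring nest.

Call:
step_arm:
  rows:
    - [[0,0,0],[0.1,0.5,0],45]
    - [[0,0,0],[0.28,1.3,0],45]
    - [[0,0,0],[0.48,2.3,0],45]
    - [[0,0,0],[0.68,3.3,0],45]
    - [[0,0,0],[0.88,4.3,0],45]

```text
t: 7.5
position: [0.6528, 0.0581, 0.1531]
eef_rot: [0.001, 1.0, 0.0, -0.002]
contact_force: [0.2, -0.3, -1.9]
gripper_width: 0.0498
grip_force: 42.0
```

Call:
step_arm:
  rows:
    - [[0,0,0],[0.2,1,0],45]
    - [[0,0,0],[0.4,2,0],45]
    - [[0,0,0],[0.6,3,0],45]
    - [[0,0,0],[0.8,4,0],45]
    - [[0,0,0],[1,4.8,0],45]

```text
t: 7.92
position: [0.6127, 0.2515, 0.1532]
eef_rot: [-0.0, 1.0, -0.0, -0.002]
contact_force: [1.7, 0.8, -0.8]
gripper_width: 0.0498
grip_force: 42.0
```

Call:
step_arm:
  rows:
    - [[0,0,0],[0.2,0.8,0],45]
    - [[0,0,0],[0.35,1.5,0],45]
    - [[0,0,0],[0.5,2.1,0],45]
    - [[0,0,0],[0.51,2.36,0],45]
    - [[0,0,0],[0.51,2.36,0],45]

```text
t: 8.33
position: [0.5928, 0.3453, 0.1534]
eef_rot: [-0.001, 1.0, -0.0, -0.001]
contact_force: [0.4, -1.1, -1.3]
gripper_width: 0.0501
grip_force: 42.0
```

```bash
python3 st.py 8;python3 wr.py ring bearing 0.1 0.3 nest_ring .006 .025 nest_pins .006 .025 nest_post .006 .025 nest_tube .006 .025
```

```text
[[8.3333 0.5928 0.3453 0.1534]
 [8.3833 0.5934 0.3435 0.1536]
 [8.4333 0.5939 0.3424 0.1539]
 [8.4833 0.5942 0.3418 0.1542]
 [8.5333 0.5945 0.3415 0.1545]
 [8.5833 0.5946 0.3415 0.1548]
 [8.6333 0.5947 0.3416 0.155 ]
 [8.6833 0.5948 0.3418 0.1552]]
[ 8.50830e+00  5.94100e-01  3.42400e-01  1.54300e-01  0.00000e+00
  1.00000e+00 -6.00000e-04 -7.00000e-04 -2.73900e-01 -5.33400e-01
 -1.26160e+00  4.98000e-02  4.20392e+01]
[0.5947 0.342  0.1553]
[0.51625745 0.34055134 0.29966878]
bearing [(0.84, 0.5951, 0.3407, 0.0265, [0.5924, 0.3405], 9636, np.float64(0.167))] [(0.84, [0.5945, 0.3424, 0.1494])]
nest_ring [(0.85, 0.595, 0.3451, 0.0625, [0.5869, 0.3447], 9499, np.float64(0.013))] [(0.86, [0.5966, 0.3463, 0.0024])]
nest_pins [(0.89, 0.5016, 0.3594, 0.0621, [0.5004, 0.3597], 13942, np.float64(0.0129))] [(0.82, [0.5029, 0.3589, 0.0071])]
nest_post [(0.95, 0.5801, 0.2528, 0.0626, [0.5778, 0.2532], 11161, np.float64(0.0128))] [(0.84, [0.5815, 0.2517, 0.0043])]
nest_tube [] [(0.72, [0.4916, 0.2693, 0.0034])]
```

View pics/w_ring.png

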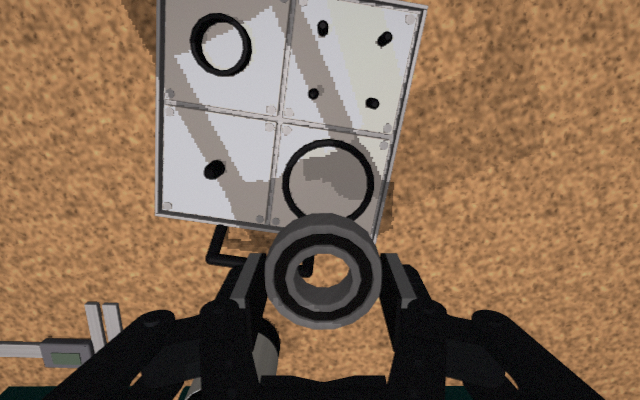

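Held bearing at (322,270), ring nest wall at (328,182) seen well below; positions from three views agree within 2 mm. Lowering.

Call:
step_arm:
  rows:
    - [[0,0,0],[-0.02,0.05,0.6],45]
    - [[0,0,0],[-0.02,0.05,1.3],45]
    - [[0,0,0],[-0.02,0.05,2.1],45]
    - [[0,0,0],[-0.02,0.05,2.6],45]
    - [[0,0,0],[-0.02,0.05,2.88],45]

```text
t: 9.7
position: [0.5931, 0.3444, 0.0369]
eef_rot: [-0.0, 1.0, -0.001, -0.002]
contact_force: [-0.3, -0.2, -1.6]
gripper_width: 0.0501
grip_force: 42.0
```

```bash
python3 st.py 6
```

```text
[[9.7    0.5931 0.3444 0.0369]
 [9.75   0.5927 0.3442 0.0358]
 [9.8    0.5935 0.3446 0.0378]
 [9.85   0.5949 0.3452 0.0396]
 [9.9    0.5959 0.3456 0.0409]
 [9.95   0.5965 0.3459 0.0417]]
[ 9.82500e+00  5.94400e-01  3.45000e-01  3.88000e-02 -1.00000e-04
  1.00000e+00 -5.00000e-04 -1.00000e-03 -4.68000e-02 -1.85100e-01
 -1.47090e+00  4.98000e-02  4.20422e+01]
```

Call:
step_arm:
  rows:
    - [[0,0,0],[0.02,-0.04,0.2],45]
    - [[0,0,0],[0.02,-0.04,0.4],45]
    - [[0,0,0],[0.02,-0.04,0.5],45]
    - [[0,0,0],[0.02,-0.04,0.55],45]
    - [[0,0,0],[0.02,-0.04,0.6],45]

```text
t: 10.42
position: [0.594, 0.3435, 0.0155]
eef_rot: [-0.0, 1.0, -0.0, -0.0]
contact_force: [-0.2, -0.3, -2.0]
gripper_width: 0.05
grip_force: 42.1
```

```bash
python3 st.py 6
```

```text
[[10.4167  0.594   0.3435  0.0155]
 [10.4667  0.594   0.3435  0.0155]
 [10.5167  0.5942  0.3436  0.0157]
 [10.5667  0.5943  0.3437  0.0159]
 [10.6167  0.5944  0.3437  0.0161]
 [10.6667  0.5945  0.3437  0.0162]]
[ 1.05417e+01  5.94300e-01  3.43600e-01  1.58000e-02 -0.00000e+00
  1.00000e+00 -1.00000e-04 -1.00000e-04  8.59000e-02  1.08800e-01
 -1.43220e+00  4.97000e-02  4.20952e+01]
```

Call:
step_arm:
  rows:
    - [[0,0,0],[0,0,0],52]
    - [[0,0,0],[0,0,0],55]
    - [[0,0,0],[0,0,0],60]
    - [[0,0,0],[0,0,0],62]
    - [[0,0,0],[0,0,0],62]

```text
t: 11.13
position: [0.5945, 0.3437, 0.0163]
eef_rot: [-0.0, 1.0, 0.0, 0.0]
contact_force: [0.0, 0.1, 0.2]
gripper_width: 0.0618
grip_force: 0.0
```

Call:
step_arm:
  rows:
    - [[0,0,0],[0,0,-0.5],65]
    - [[0,0,0],[0,0,-1.3],75]
    - [[0,0,0],[0,0,-2.3],85]
    - [[0,0,0],[0,0,-3.3],85]
    - [[0,0,0],[0,0,-4],85]

```text
t: 11.55
position: [0.5954, 0.3442, 0.18]
eef_rot: [-0.0, 1.0, 0.001, 0.002]
contact_force: [0.7, -0.2, 0.4]
gripper_width: 0.0851
grip_force: 0.0
```

```bash
python3 st.py 4; python3 wr.py bplaced bearing 0.02 0.04 nest_ring .006 .025
```

```text
[[11.55    0.5954  0.3442  0.18  ]
 [11.6     0.5983  0.3456  0.1857]
 [11.65    0.5981  0.3454  0.1831]
 [11.7     0.5964  0.3447  0.1798]]
[ 1.1625e+01  5.9710e-01  3.4500e-01  1.8220e-01 -1.0000e-04  1.0000e+00
  1.8000e-03  4.0000e-03  9.3850e-01 -1.9710e-01  9.8660e-01  8.5000e-02
  0.0000e+00]
[0.5948 0.3439 0.1773]
[0.51600502 0.3421269  0.32144814]
bearing [(0.91, 0.593, 0.3412, 0.026, [0.5918, 0.3412], 2096, np.float64(0.0255))] [(0.61, [0.5944, 0.3457, 0.0128]), (0.6, [0.5801, 0.2545, 0.0039])]
nest_ring [(0.69, 0.592, 0.3431, 0.062, [0.5886, 0.3437], 7153, np.float64(0.0098)), (0.46, 0.4993, 0.3574, 0.0623, [0.4976, 0.3573], 12162, np.float64(0.0101))] [(0.61, [0.5959, 0.3434, 0.0016]), (0.51, [0.5825, 0.2503, 0.0036])]
```

View pics/w_bplaced.png

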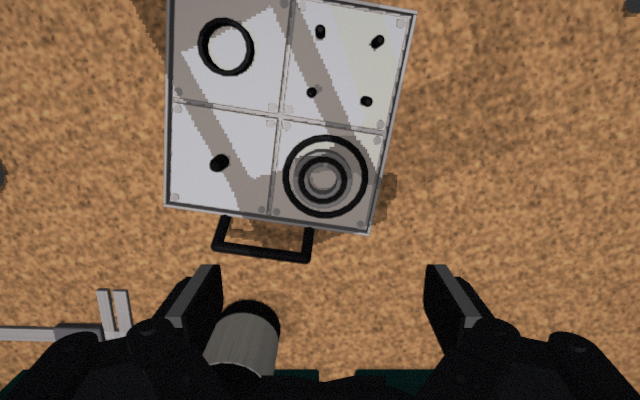

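The bearing (322,178) lies flat inside the black wall (325,176), offset about 2 mm. Next the cluster gear.

Call:
step_arm:
  rows:
    - [[0,0,0],[0,-0.5,0],85]
    - [[0,0,0],[0.1,-1.5,0],85]
    - [[0,0,0],[0.2,-2.5,0],85]
    - [[0,0,0],[0.3,-3.5,0],85]
    - [[0,0,0],[0.4,-4.5,0],85]

```text
t: 12.42
position: [0.5772, 0.1621, 0.1749]
eef_rot: [-0.0, 1.0, -0.0, -0.001]
contact_force: [0.7, -0.7, 0.8]
gripper_width: 0.0852
grip_force: 0.0
```

Call:
step_arm:
  rows:
    - [[0,0,0],[0,-1,0],85]
    - [[0,0,0],[0.1,-2,0],85]
    - [[0,0,0],[0.2,-3,0],85]
    - [[0,0,0],[0.3,-4,0],85]
    - [[0,0,0],[0.3,-5,0],85]

```text
t: 12.83
position: [0.5646, -0.0379, 0.1751]
eef_rot: [-0.0, 1.0, 0.0, -0.001]
contact_force: [0.8, 0.6, 0.0]
gripper_width: 0.0849
grip_force: 0.0
```

Call:
step_arm:
  rows:
    - [[0,0,0],[0,-0.9,0],85]
    - [[0,0,0],[0,-1.7,0],85]
    - [[0,0,0],[0,-2.1,0.5],85]
    - [[0,0,0],[0,-2.26,0.9],85]
    - [[0,0,0],[0,-2.26,1.0],85]

```text
t: 13.25
position: [0.5643, -0.1281, 0.133]
eef_rot: [0.001, 1.0, 0.001, -0.002]
contact_force: [-0.2, 0.1, -0.2]
gripper_width: 0.0849
grip_force: 0.0
```

```bash
python3 st.py 8;python3 wr.py gear cluster_gear 0.02 0.036
```

```text
[[13.25    0.5643 -0.1281  0.133 ]
 [13.3     0.5642 -0.1268  0.1332]
 [13.35    0.5649 -0.1263  0.1344]
 [13.4     0.5657 -0.126   0.1354]
 [13.45    0.5664 -0.1259  0.1362]
 [13.5     0.5668 -0.1259  0.1367]
 [13.55    0.567  -0.1259  0.1369]
 [13.6     0.5671 -0.126   0.137 ]]
[ 1.3425e+01  5.6580e-01 -1.2640e-01  1.3530e-01  0.0000e+00  1.0000e+00
  3.0000e-04 -9.0000e-04  1.8010e-01  1.0740e-01  6.1300e-02  8.5000e-02
  0.0000e+00]
[ 0.567  -0.1261  0.137 ]
[ 0.48829467 -0.12777574  0.28124203]
cluster_gear [(0.64, 0.5677, -0.1277, 0.0204, [0.5668, -0.1276], 1133, np.float64(0.027))] [(0.59, [0.5693, -0.1284, 0.0001])]
```

Call:
step_arm:
  rows:
    - [[0,0,0],[-0.02,-0.03,0.6],85]
    - [[0,0,0],[-0.02,-0.03,1.4],85]
    - [[0,0,0],[-0.02,-0.03,2.2],85]
    - [[0,0,0],[-0.02,-0.03,2.8],85]
    - [[0,0,0],[-0.02,-0.03,3.02],85]

```text
t: 14.22
position: [0.5649, -0.1271, 0.0123]
eef_rot: [-0.0, 1.0, 0.001, -0.002]
contact_force: [0.0, -0.2, 0.4]
gripper_width: 0.0851
grip_force: 0.0
```

```bash
python3 st.py 8
```

```text
[[ 1.42167e+01  5.64900e-01 -1.27100e-01  1.23000e-02]
 [ 1.42667e+01  5.64800e-01 -1.27100e-01  1.21000e-02]
 [ 1.43167e+01  5.65900e-01 -1.27400e-01  1.39000e-02]
 [ 1.43667e+01  5.67200e-01 -1.27900e-01  1.53000e-02]
 [ 1.44167e+01  5.68100e-01 -1.28200e-01  1.63000e-02]
 [ 1.44667e+01  5.68600e-01 -1.28400e-01  1.69000e-02]
 [ 1.45167e+01  5.68700e-01 -1.28500e-01  1.71000e-02]
 [ 1.45667e+01  5.68600e-01 -1.28400e-01  1.71000e-02]]
[ 1.43917e+01  5.67100e-01 -1.27900e-01  1.51000e-02 -1.00000e-04
  1.00000e+00  0.00000e+00 -3.00000e-04 -1.80000e-03  3.82000e-02
  2.74400e-01  8.50000e-02  0.00000e+00]
```

Call:
step_arm:
  rows:
    - [[0,0,0],[0,0.03,0.05],60]
    - [[0,0,0],[0,0.03,0.05],45]
    - [[0,0,0],[0,0.03,0.05],34]
    - [[0,0,0],[0,0.03,0.05],34]
    - [[0,0,0],[0,0.03,0.05],34]
  grip_force: 50

```text
t: 15.03
position: [0.5672, -0.1266, 0.014]
eef_rot: [0.0, 1.0, 0.0, 0.0]
contact_force: [-1.8, 0.7, 7.0]
gripper_width: 0.0373
grip_force: 49.3
```

Call:
step_arm:
  rows:
    - [[0,0,0],[0,0,0],34]
    - [[0,0,0],[0,0,0],34]
    - [[0,0,0],[0,0,0],34]
    - [[0,0,0],[0,0,0],34]
    - [[0,0,0],[0,0,0],34]

```text
t: 15.45
position: [0.5672, -0.1266, 0.014]
eef_rot: [0.0, 1.0, 0.0, 0.0]
contact_force: [-0.8, 1.6, 6.5]
gripper_width: 0.038
grip_force: 49.3
```

Call:
step_arm:
  rows:
    - [[0,0,0],[0,0,-0.2],34]
    - [[0,0,0],[0,0,-0.7],34]
    - [[0,0,0],[0,0,-1.5],34]
    - [[0,0,0],[0,0,-2.5],34]
    - [[0,0,0],[0,0,-3.5],34]

```text
t: 15.87
position: [0.5658, -0.1263, 0.1541]
eef_rot: [-0.0, 1.0, 0.0, -0.001]
contact_force: [1.7, 0.5, -2.7]
gripper_width: 0.0379
grip_force: 50.7
```

```bash
python3 st.py 4;python3 wr.py glift cluster_gear 0.12 0.3
```

```text
[[15.8667  0.5658 -0.1263  0.1541]
 [15.9167  0.571  -0.1279  0.1628]
 [15.9667  0.5717 -0.1283  0.1603]
 [16.0167  0.5698 -0.1277  0.1571]]
[ 1.59417e+01  5.69600e-01 -1.27600e-01  1.58600e-01 -1.00000e-04
  1.00000e+00 -1.20000e-03  3.20000e-03  1.85840e+00 -2.64400e-01
 -8.86200e-01  3.77000e-02  5.07283e+01]
[ 0.5678 -0.127   0.1547]
[ 0.48889578 -0.12846416  0.29882299]
cluster_gear [(0.86, 0.5668, -0.1283, 0.0283, [0.5606, -0.1283], 8320, np.float64(0.1569))] [(0.79, [0.565, -0.1322, 0.1401])]
```

View pics/w_glift.png

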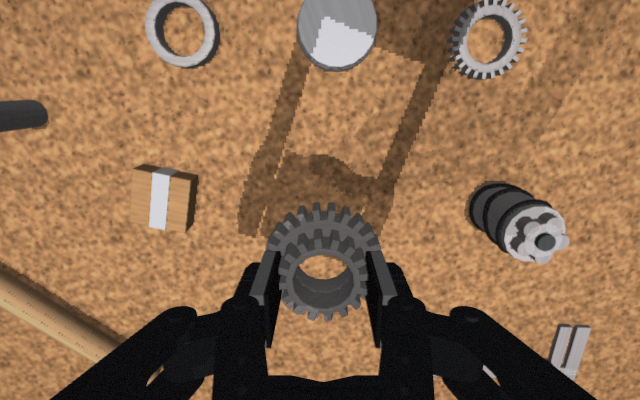

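The gear is gripped by its upper step, upright, at (323,270). Over to the post.

Call:
step_arm:
  rows:
    - [[0,0,0],[0,0.5,0],34]
    - [[0,0,0],[-0.05,1.3,0],34]
    - [[0,0,0],[-0.1,2.2,0],34]
    - [[0,0,0],[-0.15,3.2,0],34]
    - [[0,0,0],[-0.2,4.2,0],34]

```text
t: 16.63
position: [0.5736, 0.0425, 0.1512]
eef_rot: [0.001, 1.0, 0.0, -0.002]
contact_force: [1.2, -0.0, -2.1]
gripper_width: 0.0376
grip_force: 50.8
```

Call:
step_arm:
  rows:
    - [[0,0,0],[-0.05,1,0],34]
    - [[0,0,0],[-0.11,2,0],34]
    - [[0,0,0],[-0.11,3,0],34]
    - [[0,0,0],[-0.11,3.8,0],34]
    - [[0,0,0],[-0.11,4.5,0],34]

```text
t: 17.05
position: [0.5777, 0.2235, 0.1509]
eef_rot: [-0.001, 1.0, -0.0, -0.002]
contact_force: [-0.2, 0.1, -3.0]
gripper_width: 0.0376
grip_force: 50.8
```

Call:
step_arm:
  rows:
    - [[0,0,0],[0,0.4,0],34]
    - [[0,0,0],[0,0.65,0.1],34]
    - [[0,0,0],[0,0.76,0.5],34]
    - [[0,0,0],[0,0.76,1.0],34]
    - [[0,0,0],[0,0.76,1.3],34]

```text
t: 17.47
position: [0.5781, 0.2505, 0.0984]
eef_rot: [-0.0, 1.0, -0.001, -0.002]
contact_force: [-0.6, -0.8, -2.3]
gripper_width: 0.0376
grip_force: 50.8
```

```bash
python3 st.py 8;python3 wr.py post cluster_gear 0.1 0.3 nest_pins .006 .025 nest_tube .006 .025 nest_post .02 .04 nest_post .006 .016
```

```text
[[17.4667  0.5781  0.2505  0.0984]
 [17.5167  0.5766  0.2497  0.0964]
 [17.5667  0.5769  0.2497  0.0978]
 [17.6167  0.5782  0.2502  0.0995]
 [17.6667  0.5793  0.2506  0.1008]
 [17.7167  0.58    0.251   0.1016]
 [17.7667  0.5804  0.2513  0.1021]
 [17.8167  0.5805  0.2514  0.1024]]
[ 1.76417e+01  5.78800e-01  2.50500e-01  9.99000e-02  3.00000e-04
  1.00000e+00 -6.00000e-04 -1.20000e-03 -1.58800e-01 -2.88400e-01
 -2.69380e+00  3.76000e-02  5.07966e+01]
[0.5805 0.2515 0.1024]
[0.5016925  0.24986553 0.24662988]
cluster_gear [(0.78, 0.5808, 0.2498, 0.0281, [0.5749, 0.2498], 6924, np.float64(0.11))] [(0.55, [0.5804, 0.2493, 0.0873])]
nest_pins [(0.82, 0.5021, 0.3599, 0.0638, [0.499, 0.3572], 20269, np.float64(0.0124)), (0.72, 0.4882, 0.266, 0.062, [0.4903, 0.2665], 17883, np.float64(0.0125))] [(0.75, [0.5037, 0.3571, 0.0056])]
nest_tube [(0.59, 0.488, 0.2656, 0.0616, [0.49, 0.2665], 17875, np.float64(0.0123))] [(0.73, [0.4913, 0.2668, 0.0013])]
nest_post [(0.65, 0.5747, 0.2515, 0.0042, [0.5744, 0.2507], 89, np.float64(0.0275)), (0.53, 0.595, 0.3512, 0.0243, [0.5995, 0.3549], 20, np.float64(0.0265))] [(0.87, [0.5837, 0.25, 0.0029])]
nest_post [(0.65, 0.5786, 0.2512, 0.0619, [0.5626, 0.2514], 10274, np.float64(0.0117)), (0.53, 0.5947, 0.3456, 0.0647, [0.5868, 0.3426], 8985, np.float64(0.0116))] [(0.87, [0.5837, 0.25, 0.0029])]
```

View pics/w_post.png

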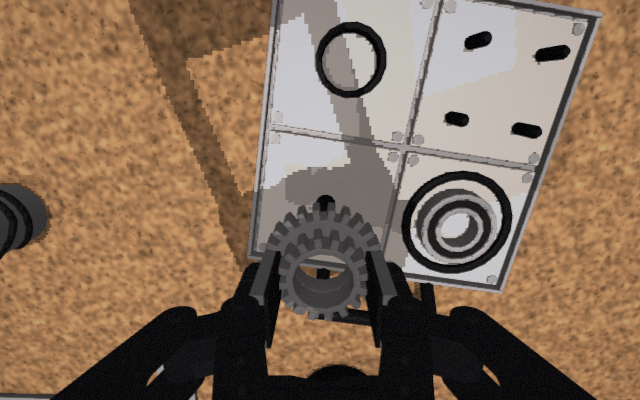

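Gear above the post; the post tip at (326,203) lies on the gear's centre line. Lowering.

Call:
step_arm:
  rows:
    - [[0,0,0],[0.02,0,0.4],34]
    - [[0,0,0],[0.02,0,0.8],34]
    - [[0,0,0],[0.02,0,1.1],34]
    - [[0,0,0],[0.02,0,1.25],34]
    - [[0,0,0],[0.02,0,1.25],34]

```text
t: 18.83
position: [0.5774, 0.2513, 0.0495]
eef_rot: [-0.0, 1.0, -0.001, -0.002]
contact_force: [-0.6, -0.5, -2.7]
gripper_width: 0.0375
grip_force: 50.8
```

Call:
step_arm:
  rows:
    - [[0,0,0],[0,0,0.15],34]
    - [[0,0,0],[0,0,0.25],34]
    - [[0,0,0],[0,0,0.35],34]
    - [[0,0,0],[0,0,0.45],34]
    - [[0,0,0],[0,0,0.5],34]

```text
t: 19.25
position: [0.5786, 0.2516, 0.0309]
eef_rot: [-0.0, 1.0, -0.0, -0.0]
contact_force: [0.5, -0.1, -3.3]
gripper_width: 0.0378
grip_force: 50.8
```

```bash
python3 st.py 8
```

```text
[[19.25    0.5786  0.2516  0.0309]
 [19.3     0.5784  0.2515  0.0306]
 [19.35    0.5785  0.2515  0.0309]
 [19.4     0.5786  0.2516  0.0312]
 [19.45    0.5788  0.2517  0.0314]
 [19.5     0.5789  0.2517  0.0315]
 [19.55    0.579   0.2517  0.0315]
 [19.6     0.579   0.2517  0.0316]]
[ 1.94250e+01  5.78700e-01  2.51600e-01  3.12000e-02 -0.00000e+00
  1.00000e+00 -1.00000e-04 -0.00000e+00 -3.96000e-02  1.67900e-01
 -2.31920e+00  3.76000e-02  5.08133e+01]
```

Post entered without contact. 5–6 mm more, then release.

Call:
step_arm:
  rows:
    - [[0,0,0],[0,0,0.05],34]
    - [[0,0,0],[0,0,0.1],34]
    - [[0,0,0],[0,0,0.13],34]
    - [[0,0,0],[0,0,0.13],34]
    - [[0,0,0],[0,0,0.13],34]

```text
t: 20.07
position: [0.5786, 0.2516, 0.0259]
eef_rot: [-0.0, 1.0, -0.0, -0.0]
contact_force: [0.1, 0.5, -2.6]
gripper_width: 0.0377
grip_force: 50.8
```

Call:
step_arm:
  rows:
    - [[0,0,0],[0,0,0],40]
    - [[0,0,0],[0,0,0],44]
    - [[0,0,0],[0,0,0],48]
    - [[0,0,0],[0,0,0],52]
    - [[0,0,0],[0,0,0],52]

```text
t: 20.48
position: [0.579, 0.2518, 0.0264]
eef_rot: [-0.0, 1.0, 0.0, 0.0]
contact_force: [-0.3, 0.7, -0.2]
gripper_width: 0.0519
grip_force: 0.0
```

Call:
step_arm:
  rows:
    - [[0,0,0],[0,0,-0.5],54]
    - [[0,0,0],[0,0,-1.3],70]
    - [[0,0,0],[0,0,-2.3],85]
    - [[0,0,0],[0,0,-3.3],85]
    - [[0,0,0],[0,0,-4],85]

```text
t: 20.9
position: [0.5799, 0.2521, 0.1899]
eef_rot: [-0.0, 1.0, 0.001, 0.002]
contact_force: [0.7, 0.4, -0.0]
gripper_width: 0.085
grip_force: 0.0
```

```bash
python3 st.py 5; python3 wr.py gplaced cluster_gear 0.03 0.05 bearing .02 .035
```

```text
[[20.9     0.5799  0.2521  0.1899]
 [20.95    0.5829  0.2531  0.1953]
 [21.      0.5827  0.2529  0.1926]
 [21.05    0.5809  0.2523  0.1896]
 [21.1     0.5793  0.2518  0.1872]]
[ 2.100e+01  5.811e-01  2.524e-01  1.909e-01 -1.000e-04  1.000e+00
  1.000e-03  3.500e-03  7.577e-01  4.464e-01  5.913e-01  8.500e-02
  0.000e+00]
[0.5782 0.2515 0.1857]
[0.49977213 0.24989108 0.33008343]
cluster_gear [(0.96, 0.5785, 0.2493, 0.0203, [0.5777, 0.2494], 850, np.float64(0.0372)), (0.45, 0.501, 0.3582, 0.0358, [0.4998, 0.3578], 343, np.float64(0.0341))] [(0.59, [0.5838, 0.2518, 0.0051])]
bearing [(0.77, 0.5934, 0.3412, 0.026, [0.5921, 0.3407], 1968, np.float64(0.0256))] [(0.91, [0.5976, 0.3467, 0.0092])]
```

View pics/w_gplaced.png

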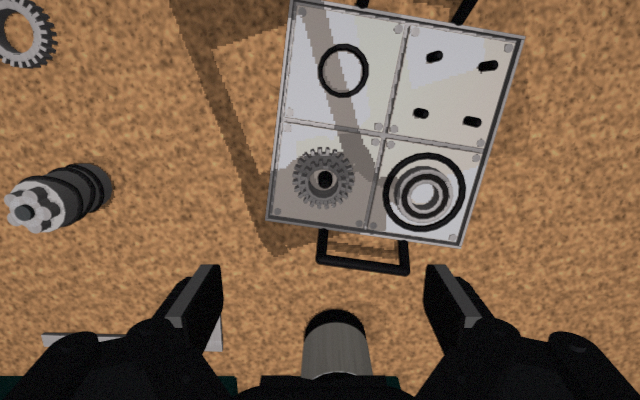

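Gear (324,180) sits over the post, bearing (425,192) still fine. Now the piston pin.

Call:
step_arm:
  rows:
    - [[0,0,0],[0.05,-0.5,0],85]
    - [[0,0,0],[0.15,-1.4,0],85]
    - [[0,0,0],[0.25,-2.4,0],85]
    - [[0,0,0],[0.35,-3.4,0],85]
    - [[0,0,0],[0.45,-4.4,0],85]

```text
t: 21.82
position: [0.5599, 0.0743, 0.1853]
eef_rot: [-0.001, 1.0, -0.0, -0.001]
contact_force: [0.2, 0.5, 0.6]
gripper_width: 0.085
grip_force: 0.0
```

Call:
step_arm:
  rows:
    - [[0,0,0],[0.1,-1,0],85]
    - [[0,0,0],[0.2,-2,0],85]
    - [[0,0,0],[0.3,-3,0],85]
    - [[0,0,0],[0.4,-4,0],85]
    - [[0,0,0],[0.5,-5,0],85]

```text
t: 22.23
position: [0.5399, -0.1261, 0.1855]
eef_rot: [-0.0, 1.0, 0.0, -0.001]
contact_force: [-0.6, -0.8, -0.4]
gripper_width: 0.085
grip_force: 0.0
```

Call:
step_arm:
  rows:
    - [[0,0,0],[0.1,-1,0],85]
    - [[0,0,0],[0.2,-2,0],85]
    - [[0,0,0],[0.35,-3,0],85]
    - [[0,0,0],[0.5,-4,0],85]
    - [[0,0,0],[0.65,-5,0],80]

```text
t: 22.65
position: [0.5139, -0.3261, 0.1853]
eef_rot: [0.0, 1.0, 0.0, -0.0]
contact_force: [0.1, 0.1, -0.6]
gripper_width: 0.0799
grip_force: 0.0
```

Call:
step_arm:
  rows:
    - [[0,0,0],[0.1,-0.6,0],70]
    - [[0,0,0],[0.1,-0.95,0.2],70]
    - [[0,0,0],[0.1,-1.03,0.5],70]
    - [[0,0,0],[0.1,-1.03,0.7],70]
    - [[0,0,0],[0.1,-1.03,0.8],70]

```text
t: 23.07
position: [0.5097, -0.3628, 0.1513]
eef_rot: [-0.0, 1.0, 0.002, -0.002]
contact_force: [-0.1, -0.1, 0.6]
gripper_width: 0.0702
grip_force: 0.0
```

```bash
python3 st.py 8;python3 wr.py pin piston_pin 0.05 0.075
```

```text
[[23.0667  0.5097 -0.3628  0.1513]
 [23.1167  0.5097 -0.3624  0.1512]
 [23.1667  0.5101 -0.3626  0.1522]
 [23.2167  0.5107 -0.3632  0.1532]
 [23.2667  0.5111 -0.3638  0.1539]
 [23.3167  0.5113 -0.3643  0.1544]
 [23.3667  0.5114 -0.3647  0.1547]
 [23.4167  0.5114 -0.365   0.1548]]
[ 2.32417e+01  5.10700e-01 -3.63600e-01  1.53200e-01 -8.00000e-04
  1.00000e+00  8.00000e-04 -7.00000e-04  1.14200e-01  3.43000e-02
  1.50900e-01  7.00000e-02  0.00000e+00]
[ 0.5114 -0.3652  0.1548]
[ 0.43269591 -0.36678816  0.29911641]
piston_pin [(0.91, 0.5103, -0.3671, 0.0109, [0.5095, -0.3673], 610, np.float64(0.0611))] [(0.66, [0.5124, -0.3646, -0.0013])]
```

View pics/w_pin.png

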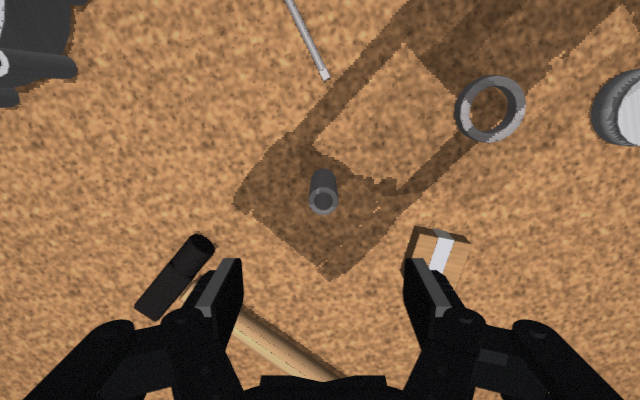

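Pin at (323,195) stands centred between the open fingers; block and hammer clear. Descending.

Call:
step_arm:
  rows:
    - [[0,0,0],[0,-0.02,0.6],70]
    - [[0,0,0],[0,-0.02,1.4],70]
    - [[0,0,0],[0,-0.02,2.2],70]
    - [[0,0,0],[0,-0.02,2.9],70]
    - [[0,0,0],[0,-0.02,3.15],70]

```text
t: 24.03
position: [0.5086, -0.3646, 0.0245]
eef_rot: [0.0, 1.0, 0.002, -0.002]
contact_force: [-0.4, 0.7, 0.6]
gripper_width: 0.0698
grip_force: 0.0
```

```bash
python3 st.py 8
```

```text
[[ 2.40333e+01  5.08600e-01 -3.64600e-01  2.45000e-02]
 [ 2.40833e+01  5.08500e-01 -3.64500e-01  2.42000e-02]
 [ 2.41333e+01  5.09400e-01 -3.65200e-01  2.63000e-02]
 [ 2.41833e+01  5.10600e-01 -3.66300e-01  2.80000e-02]
 [ 2.42333e+01  5.11500e-01 -3.67100e-01  2.92000e-02]
 [ 2.42833e+01  5.12000e-01 -3.67500e-01  2.99000e-02]
 [ 2.43333e+01  5.12200e-01 -3.67600e-01  3.02000e-02]
 [ 2.43833e+01  5.12100e-01 -3.67500e-01  3.02000e-02]]
[ 2.42083e+01  5.10600e-01 -3.66300e-01  2.78000e-02  0.00000e+00
  1.00000e+00  2.00000e-04 -3.00000e-04  3.75000e-02 -3.18800e-01
  4.30400e-01  7.01000e-02  0.00000e+00]
```

Call:
step_arm:
  rows:
    - [[0,0,0],[0.03,0.03,0.1],60]
    - [[0,0,0],[0.03,0.03,0.1],45]
    - [[0,0,0],[0.03,0.03,0.1],32]
    - [[0,0,0],[0.03,0.03,0.1],24]
    - [[0,0,0],[0.03,0.03,0.1],17]
  grip_force: 35

```text
t: 24.85
position: [0.5097, -0.3653, 0.0244]
eef_rot: [-0.0, 1.0, -0.0, 0.0]
contact_force: [0.6, 0.2, 1.1]
gripper_width: 0.0207
grip_force: 34.2
```

Call:
step_arm:
  rows:
    - [[0,0,0],[0,0,0],17]
    - [[0,0,0],[0,0,0],17]
    - [[0,0,0],[0,0,0],17]
    - [[0,0,0],[0,0,0],17]
    - [[0,0,0],[0,0,0],17]

```text
t: 25.27
position: [0.5097, -0.3652, 0.0243]
eef_rot: [-0.0, 1.0, -0.0, 0.0]
contact_force: [-0.6, 0.6, 3.6]
gripper_width: 0.0207
grip_force: 34.2
```

```bash
python3 st.py 1
```

```text
[[ 2.52667e+01  5.09700e-01 -3.65200e-01  2.43000e-02]]
[ 2.52667e+01  5.09700e-01 -3.65200e-01  2.43000e-02 -1.00000e-04
  1.00000e+00 -1.00000e-04  1.00000e-04 -6.15900e-01  6.46600e-01
  3.56100e+00  2.07000e-02  3.42093e+01]
```

Call:
step_arm:
  rows:
    - [[0,0,0],[0,0,-0.2],17]
    - [[0,0,0],[0,0,-0.7],17]
    - [[0,0,0],[0,0,-1.5],17]
    - [[0,0,0],[0,0,-2.5],17]
    - [[0,0,0],[0,0,-3.5],17]

```text
t: 25.73
position: [0.5086, -0.3643, 0.1648]
eef_rot: [-0.0, 1.0, 0.001, -0.001]
contact_force: [-0.0, -0.8, -1.0]
gripper_width: 0.0211
grip_force: 34.3
```

```bash
python3 st.py 4;python3 wr.py plift piston_pin 0.1 0.3
```

```text
[[25.7333  0.5086 -0.3643  0.1648]
 [25.7833  0.5128 -0.3678  0.1741]
 [25.8333  0.5133 -0.3683  0.1716]
 [25.8833  0.5118 -0.367   0.1683]]
[ 2.58083e+01  5.11600e-01 -3.66900e-01  1.69700e-01 -1.00000e-04
  1.00000e+00 -2.50000e-03  2.70000e-03  6.37600e-01 -9.67200e-01
  6.36600e-01  2.11000e-02  3.43499e+01]
[ 0.5102 -0.3657  0.1657]
[ 0.43138196 -0.36699608  0.30992099]
piston_pin [(0.82, 0.5103, -0.3662, 0.0116, [0.5061, -0.3665], 5269, np.float64(0.192))] [(0.62, [0.5108, -0.3686, 0.142])]
```

View pics/w_plift.png

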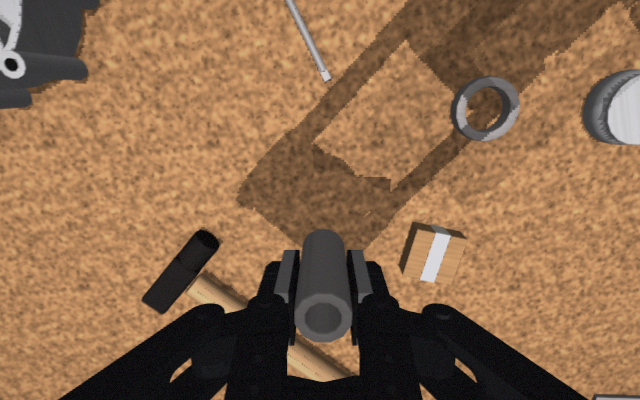

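Pin held upright at (323,280). Over to the tube.

Call:
step_arm:
  rows:
    - [[0,0,0],[0,0.5,0],17]
    - [[0,0,0],[0.05,1.3,0],17]
    - [[0,0,0],[0.1,2.2,0],17]
    - [[0,0,0],[0.15,3.1,0],17]
    - [[0,0,0],[0.15,4,0],17]

```text
t: 26.5
position: [0.5016, -0.2031, 0.1621]
eef_rot: [0.0, 1.0, 0.001, -0.002]
contact_force: [0.8, 1.1, -0.7]
gripper_width: 0.021
grip_force: 34.5
```

Call:
step_arm:
  rows:
    - [[0,0,0],[0,0.9,0],17]
    - [[0,0,0],[0.05,1.8,0],17]
    - [[0,0,0],[0.1,2.7,0],17]
    - [[0,0,0],[0.15,3.6,0],17]
    - [[0,0,0],[0.15,4.5,0],17]

```text
t: 26.92
position: [0.4954, -0.0232, 0.1624]
eef_rot: [0.0, 1.0, 0.0, -0.002]
contact_force: [0.4, 0.0, -2.1]
gripper_width: 0.0207
grip_force: 34.5
```

Call:
step_arm:
  rows:
    - [[0,0,0],[0,0.9,0],17]
    - [[0,0,0],[0.05,1.8,0],17]
    - [[0,0,0],[0.1,2.7,0],17]
    - [[0,0,0],[0.15,3.6,0],17]
    - [[0,0,0],[0.15,4.5,0],17]

```text
t: 27.33
position: [0.4894, 0.1563, 0.1624]
eef_rot: [-0.0, 1.0, -0.0, -0.002]
contact_force: [1.0, -0.9, -0.6]
gripper_width: 0.021
grip_force: 34.5
```

Call:
step_arm:
  rows:
    - [[0,0,0],[0.05,0.9,0],17]
    - [[0,0,0],[0.1,1.7,0],17]
    - [[0,0,0],[0.11,2.3,0],17]
    - [[0,0,0],[0.11,2.7,0],17]
    - [[0,0,0],[0.11,2.81,0],17]

```text
t: 27.75
position: [0.4859, 0.2695, 0.1623]
eef_rot: [-0.001, 1.0, -0.0, -0.001]
contact_force: [-0.6, 0.3, -1.4]
gripper_width: 0.021
grip_force: 34.5
```

Call:
step_arm:
  rows:
    - [[0,0,0],[0,0,0.3],17]
    - [[0,0,0],[0,0,0.8],17]
    - [[0,0,0],[0,0,1.2],17]
    - [[0,0,0],[0,0,1.5],17]
    - [[0,0,0],[0,0,1.7],17]

```text
t: 28.17
position: [0.4854, 0.2657, 0.0935]
eef_rot: [0.0, 1.0, -0.001, -0.002]
contact_force: [0.2, 0.3, -1.1]
gripper_width: 0.0212
grip_force: 34.5
```

```bash
python3 st.py 8;python3 wr.py tube piston_pin 0.1 0.3 nest_tube .006 .025 nest_tube .018 .032 nest_pins .006 .025 nest_pins .03 .045
```

```text
[[28.1667  0.4854  0.2657  0.0935]
 [28.2167  0.485   0.2656  0.0927]
 [28.2667  0.4855  0.2659  0.0939]
 [28.3167  0.4863  0.2664  0.0951]
 [28.3667  0.487   0.2668  0.0959]
 [28.4167  0.4875  0.2671  0.0964]
 [28.4667  0.4878  0.2673  0.0967]
 [28.5167  0.4878  0.2673  0.0969]]
[ 2.83417e+01  4.86500e-01  2.66500e-01  9.51000e-02  2.00000e-04
  1.00000e+00 -5.00000e-04 -9.00000e-04  2.13000e-02  6.70000e-03
 -1.25310e+00  2.10000e-02  3.45055e+01]
[0.4878 0.2674 0.0969]
[0.40906113 0.26569907 0.24114648]
piston_pin [(0.82, 0.4884, 0.2659, 0.0116, [0.4855, 0.2657], 4400, np.float64(0.1283))] [(0.63, [0.4873, 0.2673, 0.0709])]
nest_tube [(0.63, 0.487, 0.2659, 0.0624, [0.478, 0.2653], 13171, np.float64(0.0125))] [(0.88, [0.4891, 0.2699, 0.0031])]
nest_tube [(0.63, 0.4868, 0.2659, 0.021, [0.4823, 0.2659], 1214, np.float64(0.0276))] [(0.88, [0.4891, 0.2699, 0.0031])]
nest_pins [(0.79, 0.5008, 0.3586, 0.0625, [0.4975, 0.3571], 14674, np.float64(0.012))] [(0.72, [0.5044, 0.3595, 0.0046])]
nest_pins [(0.79, 0.5011, 0.3581, 0.0358, [0.499, 0.3583], 518, np.float64(0.0338))] [(0.72, [0.5044, 0.3595, 0.0046])]
```

View pics/w_tube.png

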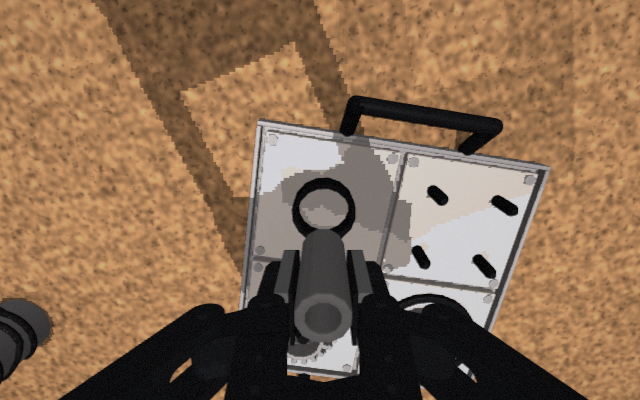

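Pin at (323,285) hangs in line with the tube (323,210), within 2 mm. Lowering.

Call:
step_arm:
  rows:
    - [[0,0,0],[0.03,0,0.3],17]
    - [[0,0,0],[0.03,0,0.6],17]
    - [[0,0,0],[0.03,0,0.9],17]
    - [[0,0,0],[0.03,0,1.1],17]
    - [[0,0,0],[0.03,0,1.2],17]

```text
t: 29.53
position: [0.4852, 0.267, 0.047]
eef_rot: [-0.0, 1.0, -0.0, -0.001]
contact_force: [0.1, 0.4, -1.8]
gripper_width: 0.0211
grip_force: 34.5
```

Call:
step_arm:
  rows:
    - [[0,0,0],[0,0,0.08],17]
    - [[0,0,0],[0,0,0.14],17]
    - [[0,0,0],[0,0,0.2],17]
    - [[0,0,0],[0,0,0.2],17]
    - [[0,0,0],[0,0,0.2],17]

```text
t: 29.95
position: [0.4861, 0.2673, 0.0403]
eef_rot: [-0.0, 1.0, 0.0, 0.0]
contact_force: [-0.5, 0.8, -2.1]
gripper_width: 0.0207
grip_force: 34.5
```

```bash
python3 st.py 8
```

```text
[[29.95    0.4861  0.2673  0.0403]
 [30.      0.4862  0.2673  0.0404]
 [30.05    0.4862  0.2673  0.0404]
 [30.1     0.4862  0.2673  0.0404]
 [30.15    0.4861  0.2673  0.0404]
 [30.2     0.4861  0.2673  0.0404]
 [30.25    0.4861  0.2673  0.0403]
 [30.3     0.486   0.2673  0.0403]]
[ 3.01250e+01  4.86100e-01  2.67300e-01  4.04000e-02 -1.00000e-04
  1.00000e+00  0.00000e+00  2.00000e-04  1.45900e-01  4.23700e-01
 -1.07190e+00  2.11000e-02  3.45057e+01]
```

Call:
step_arm:
  rows:
    - [[0,0,0],[0,0,0.05],17]
    - [[0,0,0],[0,0,0.1],17]
    - [[0,0,0],[0,0,0.12],17]
    - [[0,0,0],[0,0,0.12],17]
    - [[0,0,0],[0,0,0.12],17]

```text
t: 30.77
position: [0.4859, 0.2672, 0.0353]
eef_rot: [-0.0, 1.0, -0.0, -0.0]
contact_force: [-0.3, -0.0, 1.6]
gripper_width: 0.0212
grip_force: 34.8
```

Call:
step_arm:
  rows:
    - [[0,0,0],[0,0,0],22]
    - [[0,0,0],[0,0,0],26]
    - [[0,0,0],[0,0,0],32]
    - [[0,0,0],[0,0,0],38]
    - [[0,0,0],[0,0,0],44]

```text
t: 31.18
position: [0.486, 0.2673, 0.0353]
eef_rot: [-0.0, 1.0, -0.0, 0.0]
contact_force: [0.3, 1.3, 0.5]
gripper_width: 0.044
grip_force: 0.0
```

Call:
step_arm:
  rows:
    - [[0,0,0],[0,0,-0.5],48]
    - [[0,0,0],[0,0,-1.3],60]
    - [[0,0,0],[0,0,-2.3],80]
    - [[0,0,0],[0,0,-3.3],85]
    - [[0,0,0],[0,0,-4],85]

```text
t: 31.6
position: [0.4868, 0.2676, 0.1987]
eef_rot: [-0.0, 1.0, 0.001, 0.001]
contact_force: [1.1, 0.2, 0.8]
gripper_width: 0.0853
grip_force: 0.0
```

```bash
python3 st.py 8; python3 wr.py pplaced piston_pin 0.06 0.08 nest_tube .018 .032 nest_pins .03 .045 nest_pins .006 .016
```

```text
[[31.6     0.4868  0.2676  0.1987]
 [31.65    0.4897  0.2689  0.2036]
 [31.7     0.4895  0.2688  0.2009]
 [31.75    0.4879  0.268   0.1982]
 [31.8     0.4864  0.2674  0.1961]
 [31.85    0.4854  0.267   0.1948]
 [31.9     0.4849  0.2668  0.194 ]
 [31.95    0.4847  0.2667  0.1937]]
[ 3.1775e+01  4.8690e-01  2.6770e-01  1.9750e-01 -1.0000e-04  1.0000e+00
  6.0000e-04  1.6000e-03  2.4870e-01  2.8900e-01  7.5400e-02  8.5100e-02
  0.0000e+00]
[0.4847 0.2667 0.1935]
[0.40669367 0.26531831 0.33818061]
piston_pin [(0.6, 0.4867, 0.2652, 0.011, [0.4859, 0.2653], 499, np.float64(0.0721))] [(0.95, [0.4886, 0.2641, 0.0113])]
nest_tube [(0.58, 0.4881, 0.266, 0.021, [0.482, 0.2666], 535, np.float64(0.0287))] [(0.7, [0.492, 0.2683, 0.0018]), (0.61, [0.5928, 0.0255, 0.0027])]
nest_pins [(0.92, 0.5032, 0.359, 0.0358, [0.5015, 0.3583], 275, np.float64(0.0356))] [(0.68, [0.503, 0.3581, 0.0047])]
nest_pins [(0.92, 0.5027, 0.3598, 0.0627, [0.5008, 0.3582], 7886, np.float64(0.0141))] [(0.68, [0.503, 0.3581, 0.0047])]
```

View pics/w_pplaced.png

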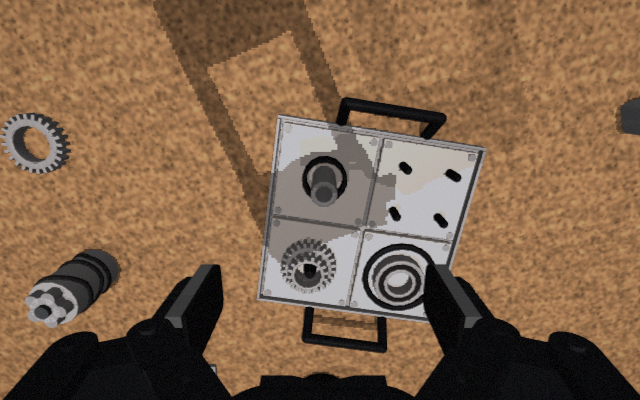

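Pin stands upright in the tube (323,185); gear (308,268) and bearing (398,280) undisturbed. Now the drum.

Call:
step_arm:
  rows:
    - [[0,0,0],[-0.2,-0.5,0],85]
    - [[0,0,0],[-0.55,-1.3,0],85]
    - [[0,0,0],[-0.9,-2.2,0],85]
    - [[0,0,0],[-1.3,-3.1,0],85]
    - [[0,0,0],[-1.7,-4,0],85]

```text
t: 32.87
position: [0.5544, 0.1059, 0.1955]
eef_rot: [-0.0, 1.0, -0.0, 0.0]
contact_force: [0.3, 0.6, 0.1]
gripper_width: 0.085
grip_force: 0.0
```

Call:
step_arm:
  rows:
    - [[0,0,0],[-0.4,-0.9,0],85]
    - [[0,0,0],[-0.75,-1.6,0],85]
    - [[0,0,0],[-0.93,-2,0],85]
    - [[0,0,0],[-0.93,-2.1,0.1],85]
    - [[0,0,0],[-0.93,-2.1,0.2],85]

```text
t: 33.28
position: [0.5915, 0.022, 0.1871]
eef_rot: [0.001, 1.0, -0.0, 0.0]
contact_force: [-0.9, 0.0, -0.8]
gripper_width: 0.0851
grip_force: 0.0
```

```bash
python3 st.py 8;python3 wr.py drum shift_drum 0.06 0.11 shift_drum 0.072 0.09
```

```text
[[3.32833e+01 5.91500e-01 2.20000e-02 1.87100e-01]
 [3.33333e+01 5.90100e-01 2.33000e-02 1.86000e-01]
 [3.33833e+01 5.89700e-01 2.41000e-02 1.86200e-01]
 [3.34333e+01 5.89800e-01 2.45000e-02 1.86600e-01]
 [3.34833e+01 5.90100e-01 2.46000e-02 1.86900e-01]
 [3.35333e+01 5.90400e-01 2.46000e-02 1.87200e-01]
 [3.35833e+01 5.90700e-01 2.45000e-02 1.87400e-01]
 [3.36333e+01 5.90800e-01 2.44000e-02 1.87500e-01]]
[ 3.34583e+01  5.90400e-01  2.40000e-02  1.86800e-01 -2.00000e-04
  1.00000e+00  2.00000e-04 -6.00000e-04  1.61000e-02 -2.98000e-02
 -1.91600e-01  8.51000e-02  0.00000e+00]
[0.591  0.0242 0.1875]
[0.51243432 0.02247793 0.33187482]
shift_drum [(0.87, 0.5896, 0.0215, 0.0233, [0.5871, 0.0217], 2534, np.float64(0.0765))] [(0.86, [0.5949, 0.0249, 0.0032])]
shift_drum [(0.87, 0.5911, 0.0221, 0.0185, [0.5899, 0.0223], 1376, np.float64(0.0777))] [(0.86, [0.5949, 0.0249, 0.0032])]
```

Call:
step_arm:
  rows:
    - [[0,0,0],[0,-0.045,0.5],85]
    - [[0,0,0],[0,-0.045,1.3],85]
    - [[0,0,0],[0,-0.045,2.2],85]
    - [[0,0,0],[0,-0.045,3.1],85]
    - [[0,0,0],[0,-0.045,3.8],85]

```text
t: 34.35
position: [0.5903, 0.0215, 0.0332]
eef_rot: [0.0, 1.0, -0.0, -0.001]
contact_force: [0.4, -0.0, 0.6]
gripper_width: 0.0851
grip_force: 0.0
```

```bash
python3 st.py 9
```

```text
[[3.435e+01 5.903e-01 2.150e-02 3.320e-02]
 [3.440e+01 5.869e-01 2.160e-02 2.850e-02]
 [3.445e+01 5.871e-01 2.170e-02 3.100e-02]
 [3.450e+01 5.891e-01 2.160e-02 3.350e-02]
 [3.455e+01 5.911e-01 2.140e-02 3.540e-02]
 [3.460e+01 5.924e-01 2.130e-02 3.670e-02]
 [3.465e+01 5.930e-01 2.130e-02 3.730e-02]
 [3.470e+01 5.931e-01 2.130e-02 3.760e-02]
 [3.475e+01 5.931e-01 2.130e-02 3.760e-02]]
[ 3.455e+01  5.907e-01  2.150e-02  3.450e-02  0.000e+00  1.000e+00
  0.000e+00 -7.000e-04 -1.162e-01 -2.090e-01 -3.600e-02  8.500e-02
  0.000e+00]
```

Call:
step_arm:
  rows:
    - [[0,0,0],[0.05,0.03,0.08],85]
    - [[0,0,0],[0.05,0.03,0.15],75]
    - [[0,0,0],[0.05,0.03,0.15],60]
    - [[0,0,0],[0.05,0.03,0.15],48]
    - [[0,0,0],[0.05,0.03,0.15],38]
  grip_force: 60

```text
t: 35.22
position: [0.5892, 0.0229, 0.0296]
eef_rot: [0.0, 1.0, 0.0, 0.0]
contact_force: [-0.6, 0.2, 1.2]
gripper_width: 0.042
grip_force: 60.9
```

Call:
step_arm:
  rows:
    - [[0,0,0],[0,0,0],38]
    - [[0,0,0],[0,0,0],38]
    - [[0,0,0],[0,0,0],38]
    - [[0,0,0],[0,0,0],38]
    - [[0,0,0],[0,0,0],38]

```text
t: 35.63
position: [0.5893, 0.0229, 0.0296]
eef_rot: [0.0, 1.0, 0.0, 0.0]
contact_force: [-1.1, 2.6, 5.9]
gripper_width: 0.0419
grip_force: 60.5
```

```bash
python3 st.py 2
```

```text
[[3.56333e+01 5.89300e-01 2.29000e-02 2.96000e-02]
 [3.56833e+01 5.89200e-01 2.29000e-02 2.96000e-02]]
[ 3.56583e+01  5.89200e-01  2.29000e-02  2.96000e-02  0.00000e+00
  1.00000e+00  1.00000e-04  1.00000e-04 -1.29740e+00  2.94270e+00
  5.71820e+00  4.20000e-02  6.04745e+01]
```

Call:
step_arm:
  rows:
    - [[0,0,0],[0,0,-0.2],38]
    - [[0,0,0],[0,0,-0.7],38]
    - [[0,0,0],[0,0,-1.5],38]
    - [[0,0,0],[0,0,-2.4],38]
    - [[0,0,0],[0,0,-3.2],38]

```text
t: 36.15
position: [0.5884, 0.0223, 0.1584]
eef_rot: [-0.0, 1.0, -0.0, -0.001]
contact_force: [0.4, -0.1, -3.4]
gripper_width: 0.0413
grip_force: 61.4
```

```bash
python3 st.py 6;python3 wr.py dlift shift_drum 0.17 0.3
```

```text
[[3.615e+01 5.884e-01 2.230e-02 1.584e-01]
 [3.620e+01 5.925e-01 2.210e-02 1.651e-01]
 [3.625e+01 5.930e-01 2.200e-02 1.628e-01]
 [3.630e+01 5.912e-01 2.220e-02 1.599e-01]
 [3.635e+01 5.892e-01 2.240e-02 1.577e-01]
 [3.640e+01 5.880e-01 2.250e-02 1.563e-01]]
[ 3.62750e+01  5.90400e-01  2.22000e-02  1.60000e-01 -1.00000e-04
  1.00000e+00 -4.00000e-04  1.80000e-03  1.54700e-01 -1.42000e-01
 -3.48630e+00  4.17000e-02  6.14331e+01]
[0.5874 0.0226 0.1555]
[0.50939583 0.020976   0.30013621]
shift_drum [(0.58, 0.5875, 0.0209, 0.0232, [0.581, 0.0208], 13042, np.float64(0.1995))] [(0.79, [0.5919, 0.0244, 0.1245])]
```

Call:
step_arm:
  rows:
    - [[0,0,0],[0.1,0.5,0],38]
    - [[0,0,0],[0.3,1.2,0],38]
    - [[0,0,0],[0.5,2,0],38]
    - [[0,0,0],[0.75,2.9,0],38]
    - [[0,0,0],[1,3.8,0],38]

```text
t: 37.02
position: [0.548, 0.1755, 0.156]
eef_rot: [0.001, 1.0, -0.0, -0.001]
contact_force: [-0.1, -0.1, -4.6]
gripper_width: 0.0415
grip_force: 61.8
```

Call:
step_arm:
  rows:
    - [[0,0,0],[0.25,0.9,0],38]
    - [[0,0,0],[0.5,1.8,0],38]
    - [[0,0,0],[0.75,2.7,0],38]
    - [[0,0,0],[1,3.6,0],38]
    - [[0,0,0],[1.1,4.2,0],38]

```text
t: 37.43
position: [0.5027, 0.3455, 0.1559]
eef_rot: [-0.001, 1.0, -0.0, -0.001]
contact_force: [-0.0, -0.6, -2.8]
gripper_width: 0.0418
grip_force: 61.9
```

Call:
step_arm:
  rows:
    - [[0,0,0],[0.05,0.3,0],38]
    - [[0,0,0],[0.05,0.41,0.2],38]
    - [[0,0,0],[0.05,0.41,0.6],38]
    - [[0,0,0],[0.05,0.41,0.9],38]
    - [[0,0,0],[0.05,0.41,1.1],38]

```text
t: 37.85
position: [0.5022, 0.3571, 0.1107]
eef_rot: [0.0, 1.0, -0.001, -0.002]
contact_force: [-0.9, -0.4, -4.3]
gripper_width: 0.0415
grip_force: 61.9
```

```bash
python3 st.py 9;python3 wr.py pins shift_drum 0.12 0.3 shift_drum 0.15 0.172  nest_pins .006 .025 nest_pins .03 .045 piston_pin .06 .085
```

```text
[[37.85    0.5022  0.3571  0.1107]
 [37.9     0.5016  0.3567  0.1096]
 [37.95    0.5018  0.357   0.1107]
 [38.      0.5026  0.3575  0.1119]
 [38.05    0.5033  0.3581  0.1129]
 [38.1     0.5037  0.3585  0.1135]
 [38.15    0.504   0.3588  0.1139]
 [38.2     0.5039  0.359   0.1141]
 [38.25    0.5039  0.3591  0.1141]]
[ 3.80500e+01  5.03000e-01  3.58000e-01  1.12400e-01  4.00000e-04
  1.00000e+00 -5.00000e-04 -7.00000e-04 -4.40000e-02 -3.09900e-01
 -3.56240e+00  4.17000e-02  6.18942e+01]
[0.5037 0.3592 0.1141]
[0.42502619 0.35744854 0.25833058]
shift_drum [(0.89, 0.5035, 0.3576, 0.0234, [0.4966, 0.3573], 13844, np.float64(0.1559))] [(0.62, [0.5105, 0.3573, 0.0863])]
shift_drum [(0.89, 0.5047, 0.3574, 0.0223, [0.4995, 0.3573], 10478, np.float64(0.1613))] [(0.62, [0.5105, 0.3573, 0.0863])]
nest_pins [(0.92, 0.501, 0.3584, 0.062, [0.4889, 0.3584], 10655, np.float64(0.0122))] [(0.66, [0.5027, 0.3591, 0.0066])]
nest_pins [(0.92, 0.4783, 0.3623, 0.0262, [0.4787, 0.362], 231, np.float64(0.0341))] [(0.66, [0.5027, 0.3591, 0.0066])]
piston_pin [(0.91, 0.4861, 0.2656, 0.0112, [0.4855, 0.2667], 1271, np.float64(0.0709))] [(0.92, [0.4891, 0.2657, 0.0128])]
```

Call:
step_arm:
  rows:
    - [[0,0,0],[0.05,0.025,0.25],38]
    - [[0,0,0],[0.05,0.025,0.5],38]
    - [[0,0,0],[0.05,0.025,0.75],38]
    - [[0,0,0],[0.05,0.025,0.9],38]
    - [[0,0,0],[0.05,0.025,1],38]

```text
t: 39.27
position: [0.5001, 0.3595, 0.0713]
eef_rot: [-0.0, 1.0, -0.001, -0.001]
contact_force: [0.9, 0.1, -3.5]
gripper_width: 0.0417
grip_force: 61.9
```

```bash
python3 st.py 9
```

```text
[[39.2667  0.5001  0.3595  0.0713]
 [39.3167  0.5001  0.3594  0.0711]
 [39.3667  0.5004  0.3596  0.0719]
 [39.4167  0.5008  0.3598  0.0726]
 [39.4667  0.5012  0.3601  0.0731]
 [39.5167  0.5015  0.3602  0.0735]
 [39.5667  0.5016  0.3603  0.0737]
 [39.6167  0.5016  0.3603  0.0738]
 [39.6667  0.5016  0.3602  0.0738]]
[ 3.94667e+01  5.01000e-01  3.59900e-01  7.28000e-02 -0.00000e+00
  1.00000e+00 -2.00000e-04 -3.00000e-04  1.89900e-01 -2.82700e-01
 -3.59710e+00  4.18000e-02  6.18881e+01]
```

Call:
step_arm:
  rows:
    - [[0,0,0],[0,-0.02,0.15],38]
    - [[0,0,0],[0,-0.02,0.3],38]
    - [[0,0,0],[0,-0.02,0.45],38]
    - [[0,0,0],[0,-0.02,0.55],38]
    - [[0,0,0],[0,-0.02,0.65],38]

```text
t: 40.13
position: [0.5007, 0.359, 0.0463]
eef_rot: [-0.0, 1.0, -0.0, -0.001]
contact_force: [0.2, -0.2, -3.4]
gripper_width: 0.0415
grip_force: 61.9
```

```bash
python3 st.py 8
```

```text
[[40.1333  0.5007  0.359   0.0463]
 [40.1833  0.5004  0.3588  0.0457]
 [40.2333  0.5005  0.3589  0.0462]
 [40.2833  0.5008  0.3591  0.0467]
 [40.3333  0.5011  0.3592  0.047 ]
 [40.3833  0.5012  0.3593  0.0473]
 [40.4333  0.5013  0.3594  0.0475]
 [40.4833  0.5014  0.3594  0.0476]]
[ 4.03083e+01  5.00900e-01  3.59100e-01  4.68000e-02 -0.00000e+00
  1.00000e+00 -2.00000e-04 -3.00000e-04  5.63000e-02  5.26000e-02
 -3.40860e+00  4.17000e-02  6.18882e+01]
```

No contact inside the pins. 6.5 mm to go, then release.

Call:
step_arm:
  rows:
    - [[0,0,0],[0,0,0.05],38]
    - [[0,0,0],[0,0,0.1],38]
    - [[0,0,0],[0,0,0.16],38]
    - [[0,0,0],[0,0,0.16],38]
    - [[0,0,0],[0,0,0.16],38]

```text
t: 40.95
position: [0.501, 0.3592, 0.0407]
eef_rot: [-0.0, 1.0, -0.0, -0.0]
contact_force: [0.8, -0.4, -4.2]
gripper_width: 0.0416
grip_force: 61.8
```

Call:
step_arm:
  rows:
    - [[0,0,0],[0,0,0],44]
    - [[0,0,0],[0,0,0],48]
    - [[0,0,0],[0,0,0],54]
    - [[0,0,0],[0,0,0],60]
    - [[0,0,0],[0,0,0],62]

```text
t: 41.37
position: [0.5013, 0.3594, 0.0411]
eef_rot: [-0.0, 1.0, 0.0, 0.0]
contact_force: [-0.5, 1.1, 0.2]
gripper_width: 0.0618
grip_force: 0.0
```

Call:
step_arm:
  rows:
    - [[0,0,0],[0,0,-0.4],62]
    - [[0,0,0],[0,0,-1],64]
    - [[0,0,0],[0,0,-2],70]
    - [[0,0,0],[0,0,-3],80]
    - [[0,0,0],[0,0,-4],85]

```text
t: 41.78
position: [0.5006, 0.359, 0.2023]
eef_rot: [-0.0, 1.0, -0.0, -0.0]
contact_force: [0.9, 0.5, -0.0]
gripper_width: 0.0847
grip_force: 0.0
```

Call:
step_arm:
  rows:
    - [[0,0,0],[0.5,0,-0.3],85]
    - [[0,0,0],[1.2,0,-0.3],85]
    - [[0,0,0],[1.5,0,-0.3],85]
    - [[0,0,0],[1.5,0,-0.3],85]
    - [[0,0,0],[1.5,0,-0.3],85]

```text
t: 42.2
position: [0.4406, 0.3591, 0.2125]
eef_rot: [-0.001, 1.0, -0.0, -0.0]
contact_force: [0.4, -0.5, -0.6]
gripper_width: 0.0849
grip_force: 0.0
```

```bash
python3 st.py 8; python3 wr.py final shift_drum 0.083 0.1 nest_pins .006 .016 piston_pin .06 .085 cluster_gear .03 .045 bearing .02 .032 nest_ring .006 .025
python3 - <<'E'
from meas import *
for c in ['top','scene']:
    im,d=read_camera(c)
    if c=='scene': cv2.imwrite('pics/fs.png',im)
    for n,z in [('bearing',(.02,.034)),('cluster_gear',(.03,.045)),('shift_drum',(.07,.1)),('piston_pin',(.06,.08)),('spacer_ring',(.008,.02)),('single_gear',(.008,.02))]: print(c,n,tops(c,n,d,z))
a=cv2.imread('pics/w_final.png');b=cv2.imread('pics/fs.png')
cv2.imwrite('pics/final.png',np.vstack([a[:300],cv2.resize(b[60:260,300:620],(640,300))]))
E
```

```text
[[42.2     0.4406  0.3591  0.2125]
 [42.25    0.4415  0.3592  0.2125]
 [42.3     0.4419  0.3593  0.2124]
 [42.35    0.442   0.3593  0.2123]
 [42.4     0.442   0.3592  0.2123]
 [42.45    0.442   0.3592  0.2123]
 [42.5     0.4419  0.3592  0.2124]
 [42.55    0.4417  0.3591  0.2124]]
[ 4.2375e+01  4.4170e-01  3.5920e-01  2.1240e-01 -0.0000e+00  1.0000e+00
 -2.0000e-04 -1.0000e-04  1.0780e-01  2.0300e-02 -1.4000e-01  8.5000e-02
  0.0000e+00]
[0.4416 0.3592 0.2125]Traceback (most recent call last):
  File "wr.py", line 4, in <module>
    im,d=read_camera('wrist'); cv2.imwrite(f'pics/w_{sys.argv[1]}.png',im)
         ~~~~~~~~~~~^^^^^^^^^
ValueError: 200 camera calls are used up
Traceback (most recent call last):
ValueError: 200 camera calls are used up
```

The camera calls are used up. The forces show the drum was set down at its seat height: its weight left the wrist, the fingers are free and the rise met no contact. The other three were checked in pictures after placing, so I'm handing in.

```bash
python3 -c "
from rig import hand_in
print(hand_in())"
```

```text
the job is handed in; nothing more can be done
None
```

I placed all four kit parts in their nests and handed the job in at about 42 s; no result came back. Pictures taken after placing confirm the bearing, two-step gear and piston pin. The drum's seating rests on height and force readings alone, because the 200 camera calls had run out. The spacer ring and single gear were never touched.

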